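# Ready the thread winder: release, fit the keyed hub, load the spools

### The arm

A 7-joint arm with a two-finger parallel gripper is mounted at the origin on the work surface. World frame = base frame: x ahead of the robot, y to its left, z up, the work surface at z = 0. Lengths are in m, angles in rad, forces in N, time in s.
With the tool pointing down it reaches from about 0.35 to 0.9 m from the base axis. Payload 8.1 kg.
Tool frame: the origin (TCP) lies at the very end of the fingers, on their centre line; the grasp point (between the pads) lies 19 mm behind it; z points along the fingers, x is the direction in which the jaws open and shut, and the axes are right-handed (so a half turn about z gives the same grasp; the last joint's range is limited). The gripper opens to 92 mm and grips with 3 to 60 N. Pads are 19 mm wide; open, the fingers measure 130 mm over their backs; the gripper's body (75 mm by 190 mm) begins 47 mm behind the grasp point.
Start: joints at [1.087, 0.434, 0.025, 1.573, -0.012, 1.134, -0.075], TCP at [0.232, -0.58, 0.227] pointing down, gripper open.
Joint ranges: [-2.62, 2.62], [-0.44, 2.09], [-1.27, 1.32], [0.08, 2.57], [-1.32, 4.46], [0.12, 2], [-2.74, 2.74]. Speed limits (rad/s): [2.22, 2.22, 3.01, 3.01, 3.14, 3.14, 3.14].

### API

Orientations are given as a rotation vector (axis times angle).
In Python, from cell import status, viewer, arm gives the robot as it stands.
- The arm moves only by the tool jog_arm, never from a script. Its argument "commands" is text: rows parted by semicolons, each of 7 numbers parted by spaces: the closure, from -1 (fully open) to 1 (shut), then the shift along the world's x, y, z normalised to -1 to 1, where 1 is 0.3 m, then the turn, a rotation vector about the world's x, y, z normalised to -1 to 1, where 1 is 2 pi rad. In form: jaw dx dy dz wx wy wz; .... A call has exactly 5 rows; each row shifts and turns the commanded pose from where the row before left it; what a row does not reach is not made up. A row lasts 1/10 s, in which the tool goes at most 50 mm and 8.59 degrees, less where a joint would pass 70% of its speed; a pose out of reach is approached as far as the arm can. A call with a number of a shift or a turn outside -1 to 1 is refused whole. A call with a gripper value outside its range is refused whole. The fingers move at their own pace and stop on an object; "force" is the grip in N (left out, the last holds). Time passes only in rows, so rows that do not move let the fingers close, or fill a call up. It gives the time, the measured TCP pose, the force and the opening at its end, in the units of the state.
- status.observe(): the state, without advancing time (a new reading comes with each control period).
- viewer.get_image(name): name is "scene" or "side" or "wrist"; returns a dict with "pixels" (384x512x3 uint8, red, green, blue), "z_map" (384x512 float32, m along the optical axis (not along the pixel's ray), 0 where there is no reading), "camera_matrix" (3x3 intrinsics, pixels), "k1" (the pictures are not rectified: a ray, as slopes to the right and down, at radius r is drawn at 1 + k1 r^2 times it, then the intrinsics apply), "R" (3x3) and "t" (3): a world point X has camera coordinates R X + t. Camera axes: x right, y down, z forward; pixel columns grow to the right and rows downward; lengths in m; the calibration is good to about 2 mm. A picture is of the moment at which its call begins.
- arm.sign_off(): hands the job in, once; it reports no verdict.
The state is a dict: "clock": time; "joints": joint angles; "dq": joint speeds; "joint_efforts": joint torques, N m; "position": TCP position; "ee_rot": TCP orientation; "force": force on the tool from outside, world axes, zero at the start; "ft_torque": the same for the moment, N m; "width": opening from 0.0 (shut) to 1.0 (fully open).
Only numpy, scipy, OpenCV 4.12 (cv2) and the standard library are available. Lean on these libraries where they do the work, as an engineer would, in place of code of your own. Each camera call takes 0.05 s, during which the arm holds its last target. There are 200 camera calls.

### The job

Get the thread winder ready: first slide the safety catch aside and press the white release button it covers fully down, then fit the one hub whose two keyways line up with both keys of the spindle fitted on the winder, pushed fully home on its shoulder. Stand every loose thread spool upright in a pocket of its own in the wooden rack, finish with the catch slid fully back over the button, and leave the mug, the glue bottle and the pattern weight where they stand.

Things in the scene. Friction and masses are not known exactly. Their poses are not given: they have to be found in the camera images.
- winder: Grey winder base, fixed: plate 250 (x) by 124 (y) by 24 mm tall, with a wing out to y = +145 mm near its +x end. Origin: centre of the underside, on the table. In its frame the fitted spindle is at x -70, y 0, the button at x +62, y 0. Two rails along y (from -30 to +125 mm) at x 24 and 100 mm, 10 mm wide, tops 42 mm above the table, flank the button.
- catch (a joint): Safety catch, a steel shutter 88 mm (winder x) by 52 mm (winder y) by 4 mm lying on the rails, its top 47.5 mm above the table. Value 0 m: fully shut, right over the button; 0.065 m: fully open, slid towards the winder's +y. It stays where it is left; about 2 N of friction. From 0.050 on the button is bare.
- catch_tab (a point): Middle of the top of the catch's black upright tab, 34 mm (winder x) by 12 mm thick (winder y) by 30 mm tall above the shutter; top 77.5 mm above the table. The tab moves with the catch, 18 mm to +y of the shutter's centre (which is over the button at value 0).
- release (a joint): White release button, 32 mm in diameter, spring loaded; 0 m up, 0.006 m fully down, about 5 N. It springs back up. It stands at x = +62 mm, y = 0 in the winder's frame; its top face is 42 mm above the table when up, level with the tops of the rails.
- spindle_a: Fixed spindle with keys 90 degrees apart (one of spindle_a, b, c is on the winder, two are spares in a stand at the far edge). Origin 24 mm above the table, z up. Shoulder disc 72 mm wide to z 8 mm; shaft 28 mm wide to 53, tapered tip to 60. Two keys, 13 mm wide, reach 23 mm from the axis, up to z 40: one along its own +x, one 90 degrees counter-clockwise from above. A wrong or turned hub stops on the keys.
- spindle_b: Fixed spindle with keys 135 degrees apart (one of spindle_a, b, c is on the winder, two are spares in a stand at the far edge). Origin 24 mm above the table, z up. Shoulder disc 72 mm wide to z 8 mm; shaft 28 mm wide to 53, tapered tip to 60. Two keys, 13 mm wide, reach 23 mm from the axis, up to z 40: one along its own +x, one 135 degrees counter-clockwise from above. A wrong or turned hub stops on the keys.
- spindle_c: Fixed spindle with keys 180 degrees apart (one of spindle_a, b, c is on the winder, two are spares in a stand at the far edge). Origin 24 mm above the table, z up. Shoulder disc 72 mm wide to z 8 mm; shaft 28 mm wide to 53, tapered tip to 60. Two keys, 13 mm wide, reach 23 mm from the axis, up to z 40: one along its own +x, one 180 degrees counter-clockwise from above. A wrong or turned hub stops on the keys.
- hub_a: Loose steel hub: ring 66 mm outside, 40 mm tall, 0.2-0.42 kg, upright through bore 32 mm wide with two through keyways, each 16 mm wide, reaching 25 mm from the axis, 90 degrees apart: one along its own +x, the other 90 degrees counter-clockwise from above. Origin: centre of underside, z up. Round outside, grip it at any yaw. Sits home when its origin is 8 mm above the spindle's.
- hub_b: Loose steel hub: ring 66 mm outside, 40 mm tall, 0.2-0.42 kg, upright through bore 32 mm wide with two through keyways, each 16 mm wide, reaching 25 mm from the axis, 135 degrees apart: one along its own +x, the other 135 degrees counter-clockwise from above. Origin: centre of underside, z up. Round outside, grip it at any yaw. Sits home when its origin is 8 mm above the spindle's.
- hub_c: Loose steel hub: ring 66 mm outside, 40 mm tall, 0.2-0.42 kg, upright through bore 32 mm wide with two through keyways, each 16 mm wide, reaching 25 mm from the axis, 180 degrees apart: one along its own +x, the other 180 degrees counter-clockwise from above (same after half a turn). Origin: centre of underside, z up. Round outside, grip it at any yaw. Sits home when its origin is 8 mm above the spindle's.
- spool_1: Thread spool: a round barrel 37 mm in diameter with pale thread and a wooden top, standing on a steel foot disc 48 mm in diameter and 8 mm thick; 66 mm tall in all, about 0.16 kg, heavy at the foot. Stands loose and upright on the table at the start. Origin at the centre of its underside, z up its axis. Three to five of the five spools are present; the others are absent.
- spool_2: Thread spool: a round barrel 37 mm in diameter with pale thread and a wooden top, standing on a steel foot disc 48 mm in diameter and 8 mm thick; 66 mm tall in all, about 0.16 kg, heavy at the foot. Stands loose and upright on the table at the start. Origin at the centre of its underside, z up its axis. Three to five of the five spools are present; the others are absent.
- spool_3: Thread spool: a round barrel 37 mm in diameter with pale thread and a wooden top, standing on a steel foot disc 48 mm in diameter and 8 mm thick; 66 mm tall in all, about 0.16 kg, heavy at the foot. Stands loose and upright on the table at the start. Origin at the centre of its underside, z up its axis. Three to five of the five spools are present; the others are absent.
- spool_4: Thread spool: a round barrel 37 mm in diameter with pale thread and a wooden top, standing on a steel foot disc 48 mm in diameter and 8 mm thick; 66 mm tall in all, about 0.16 kg, heavy at the foot. Stands loose and upright on the table at the start. Origin at the centre of its underside, z up its axis. Three to five of the five spools are present; the others are absent.
- spool_5: Thread spool: a round barrel 37 mm in diameter with pale thread and a wooden top, standing on a steel foot disc 48 mm in diameter and 8 mm thick; 66 mm tall in all, about 0.16 kg, heavy at the foot. Stands loose and upright on the table at the start. Origin at the centre of its underside, z up its axis. Three to five of the five spools are present; the others are absent.
- rack: Plywood rack fixed on the table, 324 mm long (its x) by 70 mm (its y) by 30 mm tall, with walls 4 mm thick and a 4 mm floor: one row of five square pockets along x. Origin at the centre of its underside.
- pocket_1 (a point): Centre of the floor of rack pocket 1, at x = -128 mm in the rack's frame and 4 mm above the table. The pocket is about 60 by 62 mm wide and 26 mm deep (its cross walls 22 mm), open at the top, for one spool standing upright.
- pocket_2 (a point): Centre of the floor of rack pocket 2, at x = -64 mm in the rack's frame and 4 mm above the table. The pocket is about 60 by 62 mm wide and 26 mm deep (its cross walls 22 mm), open at the top, for one spool standing upright.
- pocket_3 (a point): Centre of the floor of rack pocket 3, at x = +0 mm in the rack's frame and 4 mm above the table. The pocket is about 60 by 62 mm wide and 26 mm deep (its cross walls 22 mm), open at the top, for one spool standing upright.
- pocket_4 (a point): Centre of the floor of rack pocket 4, at x = +64 mm in the rack's frame and 4 mm above the table. The pocket is about 60 by 62 mm wide and 26 mm deep (its cross walls 22 mm), open at the top, for one spool standing upright.
- pocket_5 (a point): Centre of the floor of rack pocket 5, at x = +128 mm in the rack's frame and 4 mm above the table. The pocket is about 60 by 62 mm wide and 26 mm deep (its cross walls 22 mm), open at the top, for one spool standing upright.
- mug: White mug, 80 mm wide, 90 mm tall, a bystander. Origin at the centre of its underside.
- glue: White glue bottle, 56 mm wide, 150 mm tall, a bystander. Origin at the centre of its underside.
- weight: Dark steel pattern weight with a knob, 80 mm wide, 48 mm tall, a bystander. Origin at the centre of its underside.

How it is judged:
By the outcome, as a careful person would: the job done as asked, in the order asked, and still so for the second after the job is handed in, with the robot touching nothing.
Of spool_1, spool_2, spool_3, spool_4, spool_5 only 3 to 5 are there at a start; the rules pass over those that are not, and their reading is None.
At some moment in a run one of hub_a, hub_b, hub_c, spool_1, spool_2, spool_3, spool_4, spool_5 may be knocked a few centimetres aside while the robot is not near it.
It also fails if it takes over 210 s, if anything falls off the work surface, if the arm or the gripper's body presses on something with over 40 N, if the wrist force passes 120 N, or if a joint passes its speed limit or range.

## Working session

There is one attempt and no reset: what is moved stays moved. The work goes in short steps, Python scripts to look and compute and a tool call to move; the robot and the scene stay as the last step left them, time stands still between calls to the robot, and variables do not carry over. Pictures are saved under pics/ and viewed, about 12 in all and at most 16, crops included, and the job is handed in when it is done.

Besides the shell and the picture viewer there is one more tool, called after ">>>" as name(argument=value, ...) on one line, values as JSON. jog_arm: Moves the arm, as the interface text tells. Scaled input: -1 to 1 covers 0.3 m each way for a shift and 2 pi rad each way for a turn. Its arguments: {"type":"object","properties":{"commands":{"type":"string"},"force":{"type":"number"}},"required":["commands"]}

```bash
mkdir -p pics; ls; cat > h.py <<'E'
import numpy as np, cv2
from cell import status, viewer, arm
def grab(name, fn=None):
    im=viewer.get_image(name)
    if fn: cv2.imwrite('pics/'+fn, im['pixels'][:,:,::-1]); np.savez('pics/'+fn[:-4]+'.npz', **{k:np.asarray(v) for k,v in im.items()})
    return im
def load(fn): return dict(np.load('pics/'+fn+'.npz'))
def slopes(im,uv):
    K=im['camera_matrix']; uv=np.atleast_2d(np.asarray(uv,float))
    d=np.c_[(uv[:,0]-K[0,2])/K[0,0],(uv[:,1]-K[1,2])/K[1,1]]
    s=d.copy()
    for _ in range(20): s=d/(1+float(im['k1'])*(s**2).sum(1,keepdims=True))
    return s
def plane(im,uv,z):
    s=slopes(im,uv); D=np.c_[s,np.ones(len(s))]@im['R']; C=-im['R'].T@im['t']
    return C+D*((z-C[2])/D[:,2])[:,None]
def cloud(im):
    h,w=im['z_map'].shape; u,v=np.meshgrid(np.arange(w),np.arange(h))
    s=slopes(im,np.c_[u.ravel(),v.ravel()]); z=im['z_map'].ravel()[:,None]
    P=(np.c_[s,np.ones(len(s))]*z-im['t'])@im['R']; P[z[:,0]==0]=np.nan
    return P.reshape(h,w,3)
def proj(im,X):
    c=np.atleast_2d(X)@im['R'].T+im['t']; s=c[:,:2]/c[:,2:]; s=s*(1+float(im['k1'])*(s**2).sum(1,keepdims=True))
    K=im['camera_matrix']; return s*[K[0,0],K[1,1]]+[K[0,2],K[1,2]]
E
python3 - <<'E'
from h import *
a=grab('scene','s0.png');b=grab('side','d0.png')
for i in(a,b): print(-i['R'].T@i['t'], i['R'][2], i['k1'])
print(status.observe())
cv2.imwrite('pics/both0.png',cv2.resize(np.vstack([a['pixels'],b['pixels']])[:,:,::-1],None,fx=.78,fy=.78))
E
```

```text
pics
[1.33553185 0.11208228 0.74632651] [-0.75288395 -0.13572717 -0.64400613] -0.11517614625762157
[ 0.48117236 -1.21588631  1.12123522] [ 0.05873663  0.75737691 -0.65033085] -0.007914975939315004
{'clock': 0.1, 'joints': array([ 1.08738567,  0.43517677,  0.02493836,  1.57404809, -0.0116224 ,
        1.13402033, -0.07510917]), 'dq': array([-0.00095605, -0.00156073, -0.00173806, -0.00212572,  0.00109475,
        0.00065535, -0.00017125]), 'joint_efforts': array([ 2.65591036e-03, -6.69127536e+01,  9.87702124e-01, -3.15143681e+01,
       -6.05938537e-02,  3.73659551e-02,  4.73667603e-05]), 'position': array([ 0.23208629, -0.57977922,  0.22599223]), 'ee_rot': array([-2.60103896e+00,  1.76051931e+00,  2.04602626e-03]), 'force': array([-0.88908817, -0.02237903,  0.70950135]), 'ft_torque': array([-0.01344496,  0.00239021,  0.0075485 ]), 'width': 0.9979792557852836}
```

View pics/s0.png

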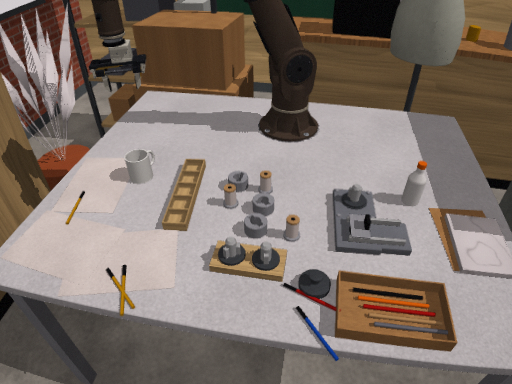

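View pics/d0.png

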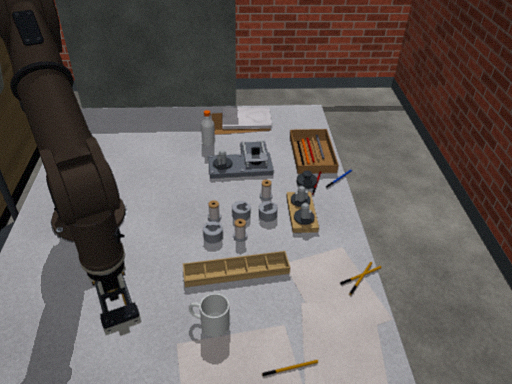

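The scene view shows three spools near (230,195), (265,181) and (292,228), and three hubs near (238,181), (263,204) and (255,225). The rack is at (185,193), the winder at (370,220) and the spares at (248,258). The side view agrees with this. Next I'll measure from the depth maps.

```bash
python3 - <<'E'
from h import *
H=np.zeros((450,500),np.float32)  # x 0.2..1.1, y -0.5..0.5 at 2mm
C=np.zeros((450,500,3),np.uint8)
for n in('d0','s0'):
    im=load(n);P=cloud(im).reshape(-1,3);c=im['pixels'].reshape(-1,3)
    ok=np.isfinite(P).all(1)&(P[:,2]>-.02)&(P[:,2]<.17);P=P[ok];c=c[ok]
    i=((P[:,0]-.2)/.002).astype(int);j=((P[:,1]+.5)/.002).astype(int)
    k=(i>=0)&(i<450)&(j>=0)&(j<500);i,j,P,c=i[k],j[k],P[k],c[k]
    print(n,'table z',np.median(P[P[:,2]<.01,2]))
    o=np.argsort(P[:,2]);i,j,P,c=i[o],j[o],P[o],c[o]
    m=P[:,2]>=H[i,j]-.001
    H[i[m],j[m]]=P[m,2];C[i[m],j[m]]=c[m]
m=cv2.morphologyEx((H>.012).astype(np.uint8),cv2.MORPH_CLOSE,np.ones((3,3)))
n,l,st,ce=cv2.connectedComponentsWithStats(m)
for q in range(1,n):
    if st[q,4]>60:
        hh=H[l==q];ii,jj=np.where(l==q)
        (a,b),(w,h),an=cv2.minAreaRect(np.c_[ii,jj].astype(np.float32))
        print(q,'c',.2+.002*a,-.5+.002*b,'wh %.0f %.0f ang %.1f'%(w*2,h*2,an),'zmax %.3f'%np.percentile(hh,98))
# x up, y left
cv2.imwrite('pics/top.png',cv2.resize(C[::-1,::-1,::-1],None,fx=1.3,fy=1.3))
E
```

```text
d0 table z -0.0009983163418775126
s0 table z 0.0004329640109873513
1 c 0.50577099609375 -0.2774139709472656 wh 328 81 ang 7.3 zmax 0.033
2 c 0.42600000000000005 -0.461 wh 78 116 ang 90.0 zmax 0.092
3 c 0.4125109100341797 0.43233190917968756 wh 65 49 ang 37.4 zmax 0.151
5 c 0.4331210021972657 -0.1226114501953125 wh 72 66 ang 61.4 zmax 0.042
8 c 0.5370347290039063 0.29504028320312503 wh 257 213 ang 4.3 zmax 0.065
10 c 0.43664704895019535 -0.03158819580078126 wh 41 36 ang 40.6 zmax 0.068
19 c 0.5307930908203125 -0.021517211914062473 wh 73 66 ang 68.2 zmax 0.043
20 c 0.5230000305175782 -0.126 wh 40 38 ang 11.3 zmax 0.069
25 c 0.6234000854492188 -0.029199920654296885 wh 71 66 ang 63.4 zmax 0.043
26 c 0.625 0.07500000000000007 wh 42 38 ang 90.0 zmax 0.069
30 c 0.7450000000000001 -0.023999999999999966 wh 200 94 ang 90.0 zmax 0.083
31 c 0.7875839843750001 0.14939416503906255 wh 86 82 ang 65.0 zmax 0.047
33 c 0.8399999389648438 0.33899987792968755 wh 274 164 ang 90.0 zmax 0.042
34 c 0.792 0.3320000000000001 wh 168 12 ang 90.0 zmax 0.017
37 c 0.8119999389648438 0.3429999389648438 wh 170 12 ang 90.0 zmax 0.017
40 c 0.8340000000000001 0.356 wh 172 12 ang 90.0 zmax 0.017
```

View pics/top.png

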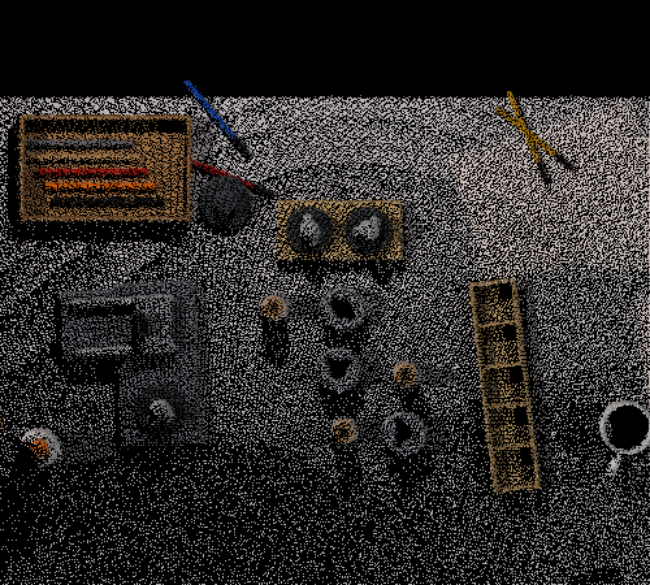

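>>> jog_arm(commands="-1 0.045 0.133 0.0133 0 0 -0.0025; -1 0.045 0.133 0.0133 0 0 -0.0025; -1 0.045 0.133 0.0133 0 0 -0.0025; -1 0.045 0.133 0.0133 0 0 -0.0025; -1 0.045 0.133 0.0133 0 0 -0.0025", force=20)

```text
clock: 0.6
position: [0.2999, -0.3789, 0.2465]
ee_rot: [-2.53, 1.863, 0.001]
force: [0.9, 0.7, -0.1]
width: 0.994
```

>>> jog_arm(commands="-1 0.045 0.133 0.0133 0 0 -0.0025; -1 0.045 0.133 0.0133 0 0 -0.0025; -1 0.045 0.133 0.0133 0 0 -0.0025; -1 0.045 0.133 0.0133 0 0 -0.0025; -1 0.045 0.133 0.0133 0 0 -0.0025")

```text
clock: 1.1
position: [0.3673, -0.1795, 0.2668]
ee_rot: [2.455, -1.96, 0.0]
force: [1.0, 0.0, 0.6]
width: 0.997
```

>>> jog_arm(commands="-1 0.045 0.133 0.0133 0 0 -0.0025; -1 0.045 0.133 0.0133 0 0 -0.0025; -1 0.045 0.133 0.0133 0 0 -0.0025; -1 0.045 0.133 0.0133 0 0 -0.0025; -1 0.045 0.133 0.0133 0 0 -0.0025")

```text
clock: 1.6
position: [0.4348, 0.0199, 0.2867]
ee_rot: [2.376, -2.055, 0.0]
force: [1.4, -1.0, -0.3]
width: 0.999
```

>>> jog_arm(commands="-1 0.045 0.133 0.0133 0 0 -0.0025; -1 0.045 0.133 0.0133 0 0 -0.0025; -1 0.045 0.133 0.0133 0 0 -0.0025; -1 0.045 0.133 0.0133 0 0 -0.0025; -1 0 0 0 0 0 0")

```text
clock: 2.1
position: [0.4888, 0.1839, 0.3026]
ee_rot: [-2.316, 2.119, 0.004]
force: [-0.3, -0.6, -0.5]
width: 1.003
```

```bash
python3 - <<'E'
from h import *
a=grab('wrist','w1.png');print(-a['R'].T@a['t'],a['R'][2]);s=status.observe();print(s['position'],s['ee_rot'],s['joints'],a['camera_matrix'],s['force'])
E
```

```text
[0.55426197 0.18841295 0.46136857] [-0.24308762 -0.01974961 -0.96980326]
[0.48851057 0.18072754 0.30212563] [-2.3157839   2.12254159  0.00257394] [-0.02555134  0.26028921 -0.53972798  1.67322528  0.13823464  1.24686789
 -2.07835048] [[285.89506827   0.         258.62739994]
 [  0.         285.89506827 195.22955401]
 [  0.           0.           1.        ]] [-0.19310922 -0.17352927 -0.77686121]
```

View pics/w1.png

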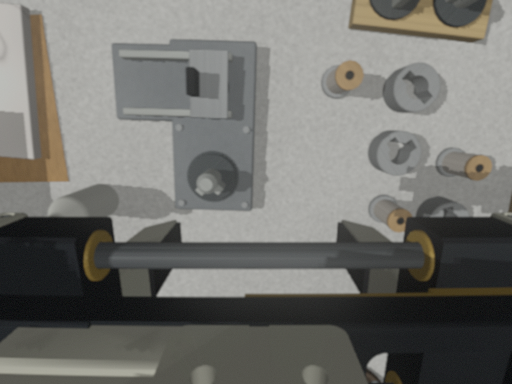

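The wrist view shows the winder at (110-256, 40-209), with the catch at (209,83) and the spindle tip at (208,183). The hubs are at (413,88), (398,152) and (447,208), and the spools at (347,76), (477,166) and (397,216).

```bash
cat >> h.py <<'E'
def line(p):  # fit line, return point, direction
    vx,vy,x,y=cv2.fitLine(np.asarray(p,np.float32),cv2.DIST_HUBER,0,.001,.001).ravel(); return np.array([x,y]),np.array([vx,vy])
E
python3 - <<'E'
from h import *
a=load('w1');P=cloud(a);z=P[:,:,2]
print('table',np.nanmedian(z[z<.01]))
m=(z>.014)&(z<.1)
rt=[];bt=[];tp=[]
for v in range(55,200,3):
    u=np.where(m[v,180:300])[0].max()+180; rt.append(plane(a,(u+.5,v),.024)[0,:2])
for u in range(185,245,3):
    vv=np.where(m[20:225,u])[0]+20; bt.append(plane(a,(u,vv.max()+.5),.024)[0,:2]);tp.append(plane(a,(u,vv.min()-.5),.024)[0,:2])
for n,q in(('right',rt),('bot',bt),('top',tp)):
    p,d=line(q);print(n,p,d,np.degrees(np.arctan2(d[1],d[0])))
# heights of parts
for z0,z1,n in((.04,.052,'shutter'),(.072,.082,'tab'),(.0805,.09,'tip')):
    k=(z>z0)&(z<z1);k[:,:100]=0;k[:,260:]=0;k[220:]=0
    Q=P[k];
    if n!='shutter':
      print(n,len(Q),Q.mean(0))
      if n=='tab': Q2=Q[Q[:,0]>.53];print('tab',len(Q2),Q2.mean(0) if len(Q2) else 0)
    else:
      (x,y),(w,h),an=cv2.minAreaRect(Q[:,:2].astype(np.float32));print(n,x,y,w,h,an)
ims=cv2.resize(a['pixels'][130:215,165:260],None,fx=4.2,fy=4.2,interpolation=2)
im2=cv2.resize(a['pixels'][50:230,320:500],None,fx=2,fy=2,interpolation=2)[:357]
cv2.imwrite('pics/z1.png',np.hstack([ims,im2])[:,:,::-1])
E
```

```text
table 0.0009379748489660371
right [0.5463541  0.19637352] [0.9984676  0.05533862] 3.1722896
bot [0.41450503 0.24833055] [ 0.05027161 -0.9987356 ] -87.11843
top [0.6631072  0.25177848] [ 0.04969262 -0.9987646 ] -87.15164
shutter 0.5200921297073364 0.32676514983177185 0.24187639355659485 0.1963309645652771 2.8397397994995117
tab 409 [0.55337601 0.2702972  0.07806738]
tab 262 [0.59955797 0.28035373 0.0775813 ]
tip 231 [0.46918414 0.25402005 0.08380488]
```

View pics/z1.png

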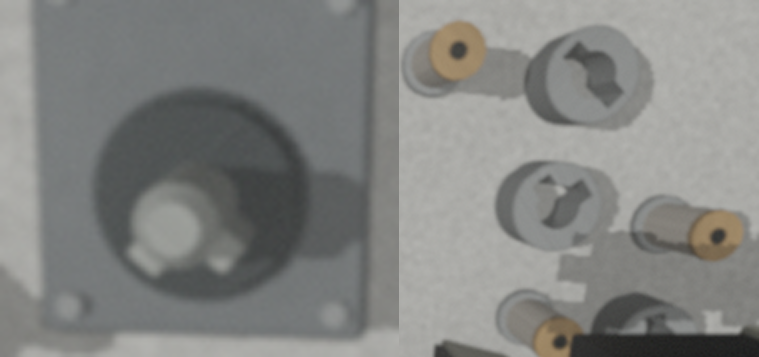

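Winder yaw is about 2.9°, with its centre at (0.538, 0.258). The button is at (0.600, 0.261) and the tab at (0.5995, 0.280). The measured tip and tab agree with this geometry to about 1 mm. The spindle keys are at the lower left and lower right of the crop.

>>> jog_arm(commands="-1 0.074 0.066 -0.1147 0 0 -0.0012; -1 0.074 0.066 -0.1147 0 0 -0.0012; -1 0.074 0.066 -0.1147 0 0 -0.0012; -1 0.074 0.066 -0.1147 0 0 -0.0012; -1 0.074 0.066 -0.1147 0 0 -0.0012")

```text
clock: 2.65
position: [0.6006, 0.2754, 0.1287]
ee_rot: [2.268, -2.172, 0.001]
force: [0.5, 0.5, 0.3]
width: 1.002
```

>>> jog_arm(commands="-1 0 0 -0.0844 0 0 0; -1 0 0 -0.0844 0 0 0; -1 0 0 -0.0844 0 0 0; -1 0 0 0 0 0 0; 1 0 0 0 0 0 0", force=20)

```text
clock: 3.15
position: [0.5998, 0.2756, 0.0547]
ee_rot: [2.269, -2.172, 0.0]
force: [0.9, 0.4, 0.3]
width: 0.953
```

>>> jog_arm(commands="1 0 0 0 0 0 0; 1 0 0 0 0 0 0; 1 0 0 0 0 0 0; 1 0 0 0 0 0 0; 1 0 0 0 0 0 0")

```text
clock: 3.65
position: [0.5999, 0.2768, 0.0549]
ee_rot: [-2.27, 2.171, -0.0]
force: [-0.4, 0.8, 0.1]
width: 0.528
```

>>> jog_arm(commands="1 0 0 0 0 0 0; 1 0 0 0 0 0 0; 1 0 0 0 0 0 0; 1 0 0 0 0 0 0; 1 0 0 0 0 0 0")

```text
clock: 4.15
position: [0.5995, 0.281, 0.0546]
ee_rot: [-2.27, 2.165, 0.005]
force: [1.1, 10.8, -5.6]
width: 0.13
```

>>> jog_arm(commands="1 -0.0028 0.0542 0 0 0 0; 1 -0.0028 0.0542 0 0 0 0; 1 -0.0028 0.0542 0 0 0 0; 1 -0.0028 0.0542 0 0 0 0; 1 0 0 0 0 0 0")

```text
clock: 4.65
position: [0.5959, 0.3453, 0.0546]
ee_rot: [-2.272, 2.167, 0.001]
force: [0.8, 1.8, -0.9]
width: 0.128
```

>>> jog_arm(commands="1 0 0 0 0 0 0; 1 0 0 0 0 0 0; 1 0 0 0 0 0 0; 1 0 0 0 0 0 0; 1 0 0 0 0 0 0")

```text
clock: 5.15
position: [0.5962, 0.3418, 0.0546]
ee_rot: [2.27, -2.171, -0.001]
force: [-1.8, 2.2, 0.7]
width: 0.129
```

>>> jog_arm(commands="-1 0 0 0 0 0 0; -1 0 0 0 0 0 0; -1 0 0 0 0 0 0; -1 0 0 0 0 0 0; -1 0 0 0 0 0 0")

```text
clock: 5.65
position: [0.5966, 0.3417, 0.0545]
ee_rot: [2.27, -2.172, 0.0]
force: [0.8, -0.0, -0.3]
width: 0.515
```

>>> jog_arm(commands="-0.3 0 0 0.1 0 0 0; -0.3 0 0 0.1 0 0 0; 1 0.0045 -0.09 0 0 0 0; 1 0.0045 -0.09 0 0 0 0; 1 0.0045 -0.09 0 0 0 0")

```text
clock: 6.15
position: [0.6005, 0.2601, 0.1149]
ee_rot: [-2.271, 2.171, -0.001]
force: [0.3, 0.0, -0.1]
width: 0.437
```

>>> jog_arm(commands="1 0 0 0 0 0 0; 1 0 0 0 0 0 0; 1 0 0 0 0 0 0; 1 0 0 0 0 0 0; 1 0 0 0 0 0 0")

```text
clock: 6.65
position: [0.6001, 0.262, 0.1145]
ee_rot: [-2.272, 2.17, 0.001]
force: [-0.3, -1.3, -0.2]
width: 0.025
```

>>> jog_arm(commands="1 0 0 -0.05 0 0 0; 1 0 0 -0.05 0 0 0; 1 0 0 -0.05 0 0 0; 1 0 0 -0.05 0 0 0; 1 0 0 0 0 0 0")

```text
clock: 7.15
position: [0.5988, 0.2598, 0.0512]
ee_rot: [2.267, -2.168, -0.002]
force: [0.1, 0.2, 0.1]
width: 0.006
```

>>> jog_arm(commands="1 0 0 -0.02 0 0 0; 1 0 0 -0.01 0 0 0; 1 0 0 -0.01 0 0 0; 1 0 0 -0.007 0 0 0; 1 0 0 0 0 0 0")

```text
clock: 7.65
position: [0.6007, 0.2611, 0.0408]
ee_rot: [-2.27, 2.171, -0.0]
force: [-1.5, -0.4, 4.7]
width: 0.008
```

>>> jog_arm(commands="1 0 0 -0.003 0 0 0; 1 0 0 -0.003 0 0 0; 1 0 0 0 0 0 0; 1 0 0 0 0 0 0; 1 0 0 0 0 0 0")

```text
clock: 8.15
position: [0.6007, 0.2611, 0.0402]
ee_rot: [-2.27, 2.171, -0.001]
force: [-4.7, -2.5, 15.1]
width: 0.005
```

>>> jog_arm(commands="1 0 0 -0.004 0 0 0; 1 0 0 -0.004 0 0 0; 1 0 0 0 0 0 0; 1 0 0 0 0 0 0; 1 0 0 0 0 0 0")

```text
clock: 8.65
position: [0.6009, 0.2612, 0.0398]
ee_rot: [-2.269, 2.17, -0.002]
force: [-10.1, -5.8, 33.1]
width: 0.007
```

```bash
python3 - <<'E'
from h import *
a=grab('wrist','w2.png');s=status.observe();print(s['position'],s['force'],s['ft_torque'])
b=grab('scene','s2.png')
cv2.imwrite('pics/z2.png',np.hstack([cv2.resize(a['pixels'],None,fx=.75,fy=.75),cv2.resize(b['pixels'][150:270,320:450],None,fx=2.4,fy=2.4)])[:,:,::-1])
E
```

```text
[0.60086334 0.26115702 0.03980842] [-10.61828801  -5.55202872  33.60776833] [-1.43037704  2.3821906   0.01527705]
```

View pics/z2.png

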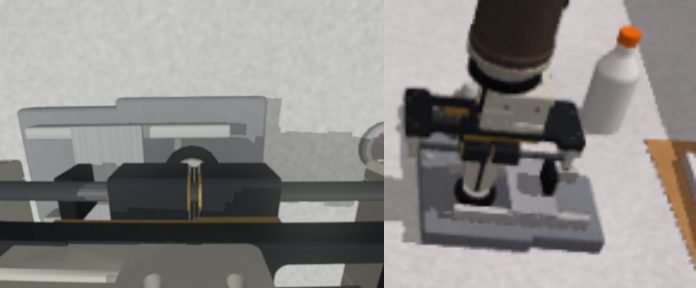

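```bash
python3 - <<'E'
from h import *
a=load('w2');P=cloud(a)
for v in range(190,222,3):
    print(v,[('%d'%round(P[v,u,2]*1e3), int(a['pixels'][v,u].mean())) for u in range(220,296,6)])
Q=P[213,256];print(Q, P[207,256],P[216,250])
E
```

```text
190 [('26', 105), ('25', 103), ('25', 111), ('24', 134), ('25', 105), ('25', 104), ('23', 106), ('24', 104), ('24', 104), ('27', 104), ('25', 105), ('24', 105), ('27', 105)]
193 [('25', 102), ('25', 103), ('24', 124), ('25', 136), ('25', 104), ('24', 103), ('24', 90), ('26', 103), ('24', 106), ('25', 105), ('25', 104), ('25', 106), ('24', 106)]Traceback (most recent call last):
  File "<stdin>", line 4, in <module>
ValueError: cannot convert float NaN to integer
```

```bash
python3 - <<'E'
from h import *
a=load('w2');P=cloud(a)
for v in range(193,222,2):
    print(v,[('%.0f'%(P[v,u,2]*1e3), int(a['pixels'][v,u].mean())) for u in range(222,292,6)])
print(P[211,256],P[215,256],P[205,250])
E
```

```text
193 [('25', 103), ('25', 103), ('25', 135), ('25', 132), ('25', 104), ('24', 94), ('24', 94), ('24', 104), ('25', 104), ('26', 104), ('25', 106), ('24', 104)]
195 [('24', 103), ('25', 102), ('24', 137), ('25', 128), ('25', 81), ('30', 54), ('29', 52), ('24', 74), ('25', 97), ('25', 105), ('26', 106), ('25', 106)]
197 [('25', 103), ('25', 103), ('24', 134), ('28', 95), ('31', 45), ('34', 45), ('35', 44), ('32', 46), ('29', 58), ('25', 104), ('25', 104), ('26', 105)]
199 [('24', 101), ('25', 103), ('24', 122), ('nan', 43), ('36', 45), ('36', 50), ('36', 50), ('36', 49), ('33', 45), ('24', 91), ('24', 103), ('25', 105)]
201 [('24', 104), ('24', 101), ('28', 66), ('36', 47), ('36', 49), ('36', 47), ('37', 47), ('35', 48), ('37', 48), ('30', 52), ('25', 103), ('25', 106)]
203 [('25', 103), ('25', 100), ('33', 44), ('37', 49), ('37', 46), ('37', 47), ('37', 46), ('38', 46), ('37', 46), ('34', 42), ('25', 90), ('25', 105)]
205 [('25', 103), ('25', 80), ('36', 46), ('37', 47), ('36', 45), ('37', 45), ('37', 43), ('38', 46), ('37', 45), ('37', 43), ('31', 56), ('24', 102)]
207 [('24', 102), (
[... 625 characters left out ...]
, ('37', 60), ('40', 136), ('40', 159), ('41', 161), ('40', 149), ('37', 79), ('37', 38), ('36', 40), ('34', 39)]
217 [('113', 45), ('111', 38), ('111', 43), ('111', 55), ('111', 95), ('41', 159), ('41', 161), ('40', 164), ('112', 65), ('111', 39), ('111', 39), ('112', 39)]
219 [('114', 41), ('114', 38), ('114', 41), ('114', 40), ('113', 38), ('41', 138), ('40', 161), ('40', 147), ('114', 38), ('114', 40), ('114', 40), ('114', 40)]
221 [('115', 38), ('115', 38), ('116', 40), ('114', 39), ('116', 40), ('43', 97), ('41', 150), ('43', 105), ('115', 39), ('116', 39), ('115', 40), ('115', 37)]
[0.61626509 0.26240676 0.03734449] [0.61444039 0.26231537 0.03934455] [0.61969548 0.26608472 0.03702874]
```

The black collar reads about 36–37 mm and the button about 40 mm at 33 N, so it has only partly moved. I'll back off and look at the bare button.

>>> jog_arm(commands="1 0 0 0.02 0 0 0; 1 0 0 0.06 0 0 0; 1 -0.05 0 0.1 0 0 0; 1 -0.1 0 0.1 0 0 0; 1 -0.1 0 0.1 0 0 0")

```text
clock: 9.25
position: [0.5248, 0.2607, 0.1509]
ee_rot: [2.27, -2.172, -0.0]
force: [-0.8, 0.2, 0.8]
width: 0.003
```

>>> jog_arm(commands="1 0 0 0 0 0 0; 1 0 0 0 0 0 0; 1 0 0 0 0 0 0; 1 0 0 0 0 0 0; 1 0 0 0 0 0 0")

```text
clock: 9.75
position: [0.5257, 0.2605, 0.1491]
ee_rot: [2.269, -2.171, -0.001]
force: [0.1, -0.4, 0.6]
width: 0.002
```

```bash
python3 - <<'E'
from h import *
a=grab('wrist','w3.png');s=status.observe();print(s['position'],s['force'],s['ft_torque'])
P=cloud(a);z=P[:,:,2]
uv=proj(a,[[.6003,.2612,.042],[.6,.28,.05],[.469,.254,.06]]);print(uv)
u,v=uv[0].round().astype(int)
X=P[:,:,:2]-np.array([.6003,.2612]);r=np.hypot(X[:,:,0],X[:,:,1])
for r0 in range(0,32,3):
    k=(r>=r0*1e-3)&(r<(r0+3)*1e-3);print(r0,k.sum(),np.nanmedian(z[k]),a['pixels'][k].mean(0).round())
k=(np.abs(X[:,:,0])<.02)&(z>.07)&(z<.085)&(X[:,:,1]>0);print('tab',P[k].mean(0),k.sum())
k=(z>.0435)&(z<.055)&(np.abs(X[:,:,0])<.025);print('shutter y',P[k][:,1].min(),P[k][:,1].max())
cv2.imwrite('pics/z3.png',cv2.resize(a['pixels'],None,fx=1.3,fy=1.3)[:,:,::-1])
E
```

```text
[0.52559462 0.26056128 0.14929143] [-0.01275485  0.35559533 -0.35735461] [0.05944498 0.03056955 0.03158456]
[[260.04356775 112.90829677]
 [238.45822261 111.97435086]
 [261.51653496 256.64872893]]
0 40 0.04694917177494906 [208. 209. 203.]
3 111 0.04693286301565769 [207. 209. 203.]
6 191 0.04687508804980324 [207. 209. 203.]
9 263 0.0467506362629047 [207. 208. 203.]
12 325 0.046519503645503245 [200. 201. 196.]
15 333 0.037181694495245686 [112. 113. 110.]
18 452 0.03680960616578943 [67. 68. 67.]
21 455 0.036575522062819915 [75. 77. 76.]
24 434 0.024890340231253735 [114. 117. 118.]
27 607 0.02480124779187745 [122. 125. 125.]
30 677 0.024829376907634444 [123. 127. 127.]
tab [0.597056   0.33917398 0.07727712] 762
shutter y 0.08122587894778553 0.3499546253283295
```

View pics/z3.png

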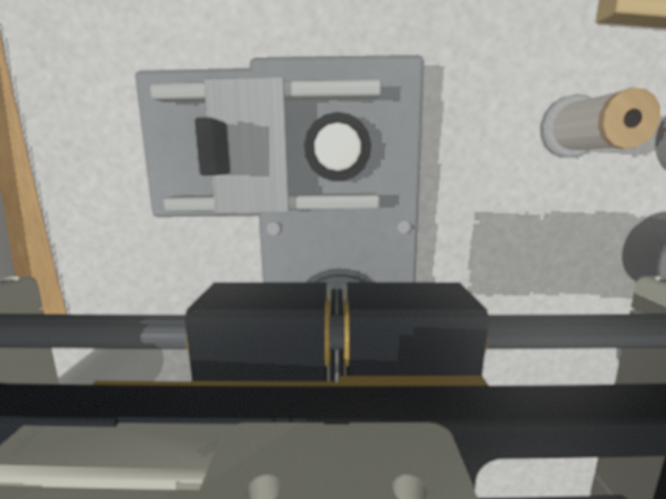

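The bare button reads 47 mm and read 40 mm under load. That is about 6–7 mm of travel with a hard stop, so it was pressed fully down. The picture shows the catch at pixel (245,145), clear of the button at (338,147). Next I'll look at the spindle keys.

>>> jog_arm(commands="-1 -0.1444 0 0 0 0 0; -1 -0.1444 0 0 0 0 0; -1 -0.1444 0 0 0 0 0; -1 0 0 0 0 0 0; -1 0 0 0 0 0 0")

```text
clock: 10.3
position: [0.3952, 0.261, 0.1504]
ee_rot: [-2.272, 2.17, -0.001]
force: [1.0, -0.2, -0.1]
width: 0.397
```

>>> jog_arm(commands="-1 0 0 0 0 0 0; -1 0 0 0 0 0 0; -1 0 0 0 0 0 0; -1 0 0 0 0 0 0; -1 0 0 0 0 0 0")

```text
clock: 10.8
position: [0.3957, 0.2609, 0.1501]
ee_rot: [2.27, -2.172, -0.0]
force: [0.8, 0.1, 0.7]
width: 0.825
```

```bash
cat >> h.py <<'E'
def rect_crop(im,c,z,half=.05,px=.25e-3):
    """world-plane ortho crop at height z; up=+x, left=+y"""
    n=int(2*half/px); g=(np.arange(n)-n/2+.5)*px
    X=np.stack(np.broadcast_arrays(c[0]-g[:,None],c[1]-g[None,:],z),-1).reshape(-1,3)
    uv=proj(im,X).astype(np.float32).reshape(n,n,2)
    return cv2.remap(im['pixels'],uv[...,0],uv[...,1],1)[:,:,::-1]
E
python3 - <<'E'
from h import *
a=grab('wrist','w4.png');s=status.observe();print(s['position'])
P=cloud(a);z=P[:,:,2]
k=(z>.0825)&(z<.092)&(np.abs(P[:,:,0]-.469)<.03)&(np.abs(P[:,:,1]-.254)<.03);c=P[k].mean(0);print('tip',c,k.sum())
k2=(z>.03)&(z<.036)&(np.hypot(P[:,:,0]-.469,P[:,:,1]-.254)<.045);print('shoulder circ',cv2.minEnclosingCircle(P[k2][:,:2].astype(np.float32)),k2.sum())
# key-top points
k=(z>.060)&(z<.068)&(np.hypot(P[:,:,0]-c[0],P[:,:,1]-c[1])<.03)
Q=P[k][:,:2]-c[:2];r=np.hypot(*Q.T);w=r>.0165;an=np.degrees(np.arctan2(Q[w,1],Q[w,0]))
print(np.c_[np.histogram(an,bins=np.arange(-180,181,10))[1][:-1],np.histogram(an,bins=np.arange(-180,181,10))[0]].astype(int).tolist())
cv2.imwrite('pics/z4.png',np.hstack([rect_crop(a,c,.064),cv2.resize(a['pixels'][:,:,::-1],None,fx=.78,fy=.78)[:400][:299].repeat(1,0) if 0 else rect_crop(a,c,.032)]))
E
```

```text
[0.39563356 0.260878   0.15015668]
tip [0.46877375 0.25467036 0.08453314] 608
shoulder circ ((0.4686744213104248, 0.25456464290618896), 0.03623376414179802) 3384
[[-180, 0], [-170, 0], [-160, 0], [-150, 24], [-140, 33], [-130, 35], [-120, 35], [-110, 7], [-100, 0], [-90, 0], [-80, 0], [-70, 0], [-60, 0], [-50, 0], [-40, 0], [-30, 0], [-20, 0], [-10, 0], [0, 0], [10, 0], [20, 0], [30, 0], [40, 0], [50, 0], [60, 0], [70, 0], [80, 0], [90, 0], [100, 0], [110, 0], [120, 21], [130, 35], [140, 32], [150, 35], [160, 8], [170, 0]]
```

View pics/z4.png

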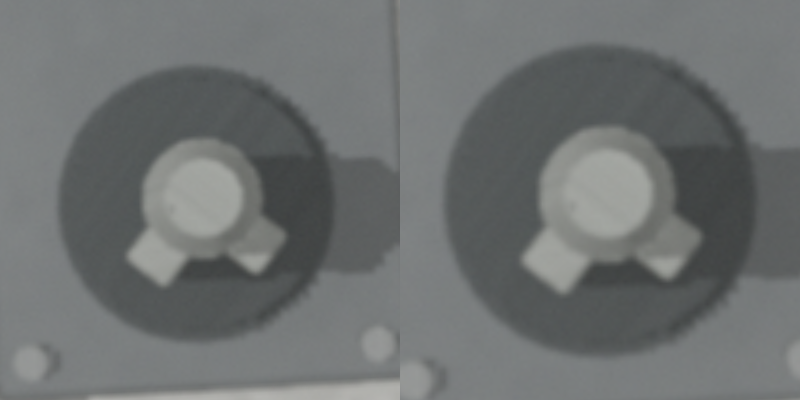

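The spindle keys sit at 143° and -127°, 90° apart, so this is spindle_a at yaw 143° and the hub needed is hub_a. In the crop the keys point to the lower left and lower right of the tip at (203,198). Next I'll look at the hubs and spools.

>>> jog_arm(commands="-1 0.0267 -0.134 0.0417 0 0 0; -1 0.0267 -0.134 0.0417 0 0 0; -1 0.0267 -0.134 0.0417 0 0 0; -1 0.0267 -0.134 0.0417 0 0 0; -1 0.0267 -0.134 0.0417 0 0 0")

```text
clock: 11.35
position: [0.4356, 0.0582, 0.2135]
ee_rot: [-2.27, 2.171, -0.0]
force: [1.3, 0.9, -0.2]
width: 1.001
```

>>> jog_arm(commands="-1 0.0267 -0.134 0.0417 0 0 0; -1 0.0267 -0.134 0.0417 0 0 0; -1 0.0267 -0.134 0.0417 0 0 0; -1 0 0 0 0 0 0; -1 0 0 0 0 0 0")

```text
clock: 11.85
position: [0.4597, -0.0615, 0.2504]
ee_rot: [-2.267, 2.174, -0.0]
force: [0.1, 1.1, -0.9]
width: 0.997
```

```bash
cat >> h.py <<'E'
def hubs(im,c0,ztop=.04):
    """hub centre from the outer rim of its top-face points, keyway angles from gaps at r=18..24 mm"""
    P=cloud(im);z=P[:,:,2];c=np.array(c0[:2])
    for _ in range(3):
        k=(np.abs(z-ztop)<.006)&(np.hypot(P[:,:,0]-c[0],P[:,:,1]-c[1])<.045)
        Q=P[k][:,:2].astype(np.float32)
        if len(Q)<50: return None
        c,r=cv2.minEnclosingCircle(cv2.convexHull(Q)); c=np.array(c)
    g=np.radians(np.arange(0,360,2));rr=np.arange(.0185,.0245,.001)
    X=np.stack([c[0]+rr[:,None]*np.cos(g),c[1]+rr[:,None]*np.sin(g),np.full((len(rr),len(g)),ztop)],-1)
    uv=proj(im,X.reshape(-1,3)).round().astype(int); uv=np.clip(uv,0,[511,383])
    zz=z[uv[:,1],uv[:,0]].reshape(len(rr),-1); gap=(~(np.abs(zz-ztop)<.005)).mean(0)
    return c,r,gap
E
python3 - <<'E'
from h import *
a=grab('wrist','w5.png');s=status.observe();print(s['position'],s['joints'][6])
P=cloud(a)
out=[]
for c in((.433,-.123),(.531,-.022),(.623,-.029)):
    q=hubs(a,c); 
    if q is None: print('none',c);continue
    c,r,g=q;print(c,r);on=np.where(g>.5)[0]*2;print(on.tolist())
    out.append(cv2.resize(rect_crop(a,c,.04,.04),(266,266)))
cv2.imwrite('pics/z5.png',np.vstack([np.hstack(out+[np.zeros((266,798-266*len(out),3),np.uint8)]),cv2.resize(a['pixels'][:215,:,::-1],(798,330))]))
z=P[:,:,2]
for m in [(z>.062)&(z<.075)]:
    n,l,st,ce=cv2.connectedComponentsWithStats(m.astype(np.uint8))
    for i in range(1,n):
        if st[i,4]>30: print('spool',P[l==i].mean(0),st[i,4],ce[i])
E
```

```text
[ 0.45938895 -0.06028278  0.25015739] -1.5958149811079272
[ 0.43229303 -0.12008086] 0.033273063600063324
[0, 2, 4, 6, 8, 10, 12, 14, 16, 18, 20, 22, 24, 26, 28, 30, 32, 34, 36, 38, 40, 134, 136, 138, 140, 142, 144, 146, 148, 150, 152, 154, 156, 158, 160, 162, 164, 166, 168, 170, 172, 358]
[ 0.53075576 -0.01903215] 0.033238817006349564
[22, 24, 26, 28, 30, 32, 34, 36, 38, 40, 42, 44, 46, 48, 50, 52, 54, 56, 58, 60, 62, 290, 292, 294, 296, 298, 300, 302, 304, 306, 308, 310, 312, 314, 316, 318, 320, 322, 324, 326, 328, 330]
[ 0.62370455 -0.02550497] 0.0332249216735363
[34, 36, 38, 40, 42, 44, 46, 48, 50, 52, 54, 56, 58, 60, 62, 64, 66, 68, 70, 212, 214, 216, 218, 220, 222, 224, 226, 228, 230, 232, 234, 236, 238, 240, 242, 244, 246, 248, 250]
spool [0.62557066 0.07795866 0.06642192] 1015 [135.68374384  23.76748768]
spool [ 0.52322494 -0.12356409  0.06686053] 790 [312.87848101 127.6721519 ]
spool [0.4658739  0.24245877 0.06665349] 277 [  9.76534296 164.        ]
spool [ 0.43651694 -0.02822584  0.06671499] 674 [229.89910979 196.1958457 ]
```

View pics/z5.png

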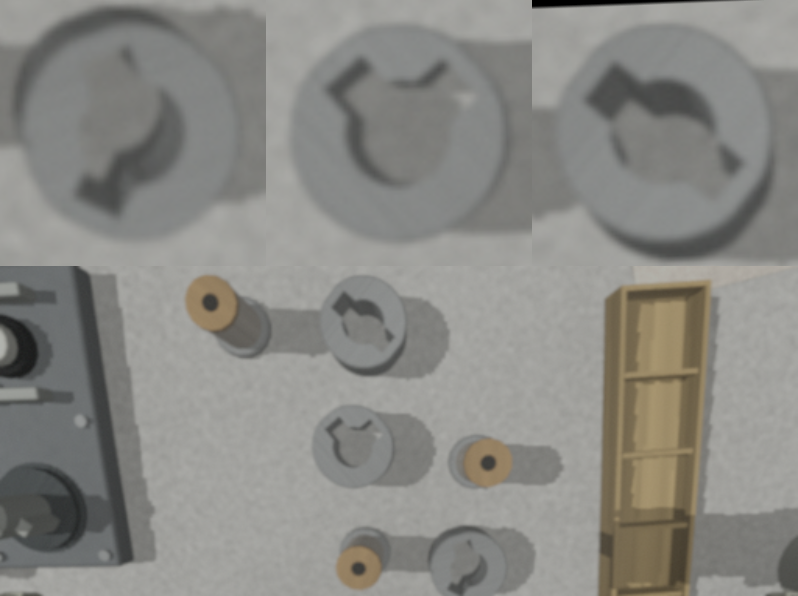

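The middle hub, at (0.531, -0.019), has keyways at -49° and 41°, so it is hub_a. The left hub's keyways are about 135° apart and the right hub's 180°. I'll grip hub_a first along x to centre it, then along y.

>>> jog_arm(commands="-0.7 0.0476 0.0275 -0.1 0 0 0.0228; -0.7 0.0476 0.0275 -0.1 0 0 0.0228; -0.7 0.0476 0.0275 -0.1 0 0 0.0228; -0.7 0.0476 0.0275 -0.1 0 0 0.0228; -0.7 0.0476 0.0275 -0.1 0 0 0.0228")

```text
clock: 12.4
position: [0.531, -0.017, 0.099]
ee_rot: [-2.892, 1.225, 0.001]
force: [0.6, -0.4, 0.4]
width: 0.851
```

>>> jog_arm(commands="-0.7 0 0 0 0 0 0.0228; -0.7 0 0 0 0 0 0.0228; -0.7 0 0 0 0 0 0.0228; -0.7 0 0 0 0 0 0.0228; -0.7 0 0 0 0 0 0.0228")

```text
clock: 12.9
position: [0.5305, -0.0174, 0.1001]
ee_rot: [-3.138, 0.133, 0.001]
force: [-0.5, 0.3, 1.3]
width: 0.848
```

>>> jog_arm(commands="-0.7 0 0 0 0 0 0.0222; -0.7 0 0 0 0 0 0; -0.7 0 0 0 0 0 0; -0.7 0 0 0 0 0 0; -0.7 0 0 0 0 0 0")

```text
clock: 13.4
position: [0.5309, -0.0191, 0.1004]
ee_rot: [3.141, 0.07, 0.0]
force: [-0.1, -1.0, 0.7]
width: 0.849
```

```bash
python3 - <<'E'
from h import *
s=status.observe();print(s)
r=s['ee_rot'];R=cv2.Rodrigues(r)[0];print('yaw',np.degrees(np.arctan2(R[1,0],R[0,0])))
E
```

```text
{'clock': 13.4, 'joints': array([ 0.45191817,  0.53353549, -0.71112508,  1.90313101,  0.44953352,
        0.86951583, -0.44361543]), 'dq': array([ 0.00270703, -0.00062125, -0.00248803, -0.00059227,  0.00078433,
       -0.00122903,  0.00921213]), 'joint_efforts': array([-3.03901406e-02, -5.90749097e+01, -1.03844118e+01, -2.38766456e+01,
       -7.03380536e-02, -5.63304668e-03, -5.19034616e-02]), 'position': array([ 0.53094489, -0.01908538,  0.1003694 ]), 'ee_rot': array([3.14077511e+00, 6.97676761e-02, 1.67485605e-04]), 'force': array([-0.09103142, -0.98050234,  0.65024055]), 'ft_torque': array([ 3.60027772e-02, -6.17097809e-02,  2.96827169e-06]), 'width': 0.8488194496892384}
yaw 2.5450636668203774
```

>>> jog_arm(commands="-0.7 0 0 -0.0733 0 0 0; -0.7 0 0 -0.0733 0 0 0; -0.7 0 0 -0.0733 0 0 0; -0.7 0 0 -0.0733 0 0 0; -0.7 0 0 0 0 0 0")

```text
clock: 13.9
position: [0.5292, -0.0196, 0.0102]
ee_rot: [3.141, 0.071, -0.006]
force: [1.1, -0.6, 0.1]
width: 0.85
```

>>> jog_arm(commands="1 0 0 0 0 0 0; 1 0 0 0 0 0 0; 1 0 0 0 0 0 0; 1 0 0 0 0 0 0; 1 0 0 0 0 0 0", force=10)

```text
clock: 14.4
position: [0.5317, -0.0193, 0.0134]
ee_rot: [3.141, 0.072, 0.003]
force: [-1.2, 1.1, 7.7]
width: 0.713
```

>>> jog_arm(commands="-0.7 0 0 0 0 0 0; -0.7 0 0 0 0 0 0; -0.7 0 0 0 0 0 0; -0.7 0 0 0 0 0 0; -0.7 0 0 0 0 0 0")

```text
clock: 14.9
position: [0.5309, -0.0195, 0.0123]
ee_rot: [3.141, 0.072, -0.0]
force: [-0.4, -0.0, -0.2]
width: 0.848
```

>>> jog_arm(commands="-0.7 0 0 0 0 0 -0.0228; -0.7 0 0 0 0 0 -0.0228; -0.7 0 0 0 0 0 -0.0228; -0.7 0 0 0 0 0 -0.0228; -0.7 0 0 0 0 0 -0.0228")

```text
clock: 15.4
position: [0.531, -0.0194, 0.0123]
ee_rot: [-2.964, 1.042, -0.0]
force: [-0.3, 0.2, 0.3]
width: 0.856
```

>>> jog_arm(commands="-0.7 0 0 0 0 0 -0.0228; -0.7 0 0 0 0 0 -0.0228; -0.7 0 0 0 0 0 -0.0228; -0.7 0 0 0 0 0 -0.0228; -0.7 0 0 0 0 0 -0.0228")

```text
clock: 15.9
position: [0.531, -0.0194, 0.0124]
ee_rot: [-2.41, 2.015, -0.0]
force: [0.1, 0.9, -0.1]
width: 0.85
```

>>> jog_arm(commands="-0.7 0 0 0 0 0 -0.0222; 1 0 0 0 0 0 0; 1 0 0 0 0 0 0; 1 0 0 0 0 0 0; 1 0 0 0 0 0 0", force=30)

```text
clock: 16.4
position: [0.531, -0.0193, 0.0123]
ee_rot: [-2.272, 2.169, 0.0]
force: [0.6, 2.0, 1.0]
width: 0.706
```

>>> jog_arm(commands="1 0 0 0 0 0 0; 1 0 0 0 0 0 0; 1 0 0 0.05 0 0 0; 1 0 0 0.1 0 0 0; 1 0 0 0.15 0 0 0")

```text
clock: 16.9
position: [0.5287, -0.02, 0.1011]
ee_rot: [2.267, -2.168, -0.006]
force: [1.2, -0.0, -2.5]
width: 0.704
```

>>> jog_arm(commands="1 0 0 0.15 0 0 0; 1 0 0 0 0 0 0; 1 0 0 0 0 0 0; 1 0 0 0 0 0 0; 1 0 0 0 0 0 0")

```text
clock: 17.4
position: [0.5297, -0.0197, 0.1456]
ee_rot: [2.269, -2.17, -0.004]
force: [0.2, -0.7, -3.2]
width: 0.703
```

>>> jog_arm(commands="1 -0.0086 0.038 0 0 0 0.0222; 1 -0.0086 0.038 0 0 0 0.0222; 1 -0.0086 0.038 0 0 0 0.0222; 1 -0.0086 0.038 0 0 0 0.0222; 1 -0.0086 0.038 0 0 0 0.0222")

```text
clock: 17.9
position: [0.5171, 0.0379, 0.146]
ee_rot: [2.878, -1.256, -0.004]
force: [-0.7, 0.2, -3.2]
width: 0.705
```

>>> jog_arm(commands="1 -0.0086 0.038 0 0 0 0.0222; 1 -0.0086 0.038 0 0 0 0.0222; 1 -0.0086 0.038 0 0 0 0.0222; 1 -0.0086 0.038 0 0 0 0.0222; 1 -0.0086 0.038 0 0 0 0.0222")

```text
clock: 18.4
position: [0.5043, 0.0948, 0.146]
ee_rot: [3.135, -0.197, -0.004]
force: [0.6, -0.3, -3.9]
width: 0.705
```

>>> jog_arm(commands="1 -0.0086 0.038 0 0 0 0.0222; 1 -0.0086 0.038 0 0 0 0.0222; 1 -0.0086 0.038 0 0 0 0.0222; 1 -0.0086 0.038 0 0 0 0.0222; 1 -0.0086 0.038 0 0 0 0.0222")

```text
clock: 18.9
position: [0.4914, 0.1517, 0.1461]
ee_rot: [-3.014, -0.886, 0.004]
force: [0.8, 0.4, -2.8]
width: 0.706
```

>>> jog_arm(commands="1 -0.0086 0.038 0 0 0 0.0222; 1 -0.0086 0.038 0 0 0 0.0222; 1 -0.0086 0.038 0 0 0 0.0222; 1 -0.0086 0.038 0 0 0 0.0222; 1 -0.0086 0.038 0 0 0 0.0222")

```text
clock: 19.4
position: [0.4787, 0.2086, 0.1461]
ee_rot: [-2.529, -1.862, 0.003]
force: [-0.2, 0.2, -3.5]
width: 0.702
```

>>> jog_arm(commands="1 -0.0086 0.038 0 0 0 0.0222; 1 -0.0086 0.038 0 0 0 0.0222; 1 -0.0086 0.038 0 0 0 0.0222; 1 -0.0086 0.038 0 0 0 0.0222; 1 0 0 0 0 0 0")

```text
clock: 19.9
position: [0.4679, 0.2553, 0.1462]
ee_rot: [-1.919, -2.484, 0.001]
force: [-1.2, -0.3, -3.2]
width: 0.702
```

>>> jog_arm(commands="1 0 0 0 0 0 0; 1 0 0 0 0 0 0; 1 0 0 0 0 0 0; 1 0 0 0 0 0 0; 1 0 0 0 0 0 0")

```text
clock: 20.4
position: [0.4692, 0.2539, 0.1474]
ee_rot: [1.927, 2.48, 0.0]
force: [0.4, 0.4, -2.6]
width: 0.706
```

```bash
cat >> h.py <<'E'
def st():
    s=status.observe();R=cv2.Rodrigues(s['ee_rot'])[0];print('pos',s['position'].round(4),'yaw %.2f'%np.degrees(np.arctan2(R[1,0],R[0,0])),'F',s['force'].round(1),'j7 %.2f'%s['joints'][6],'w %.3f'%s['width'],'t',s['clock'])
E
python3 - <<'E'
from h import *
st()
a=grab('scene','s6.png');b=grab('side','d6.png')
u=proj(a,[[.469,.254,.15]])[0].astype(int);v=proj(b,[[.469,.254,.15]])[0].astype(int);print(u,v)
f=lambda i,c:cv2.resize(i['pixels'][c[1]-50:c[1]+50,c[0]-50:c[0]+50],(400,400),interpolation=2)
cv2.imwrite('pics/z6.png',np.hstack([f(a,u),f(b,v)])[:,:,::-1])
E
```

```text
pos [0.4692 0.2539 0.1474] yaw 104.30 F [ 0.4  0.4 -2.6] j7 0.65 w 0.706 t 20.4
[360 166] [222 136]
```

View pics/z6.png

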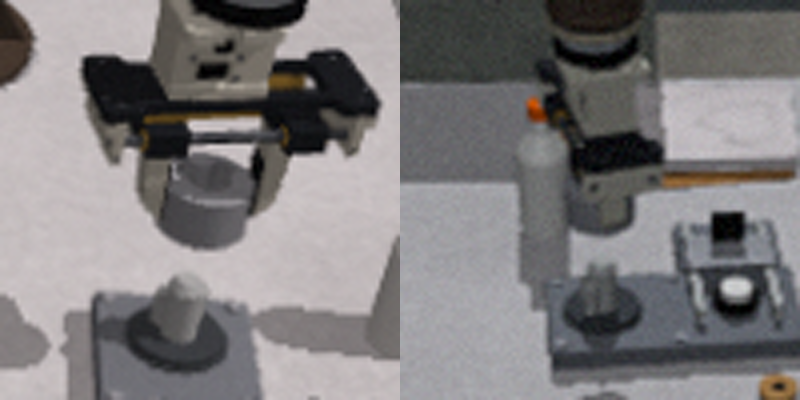

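The view shows hub_a held level above the spindle tip, with the button bare and up. I'll lower it and watch the force.

>>> jog_arm(commands="1 -0.0015 0.0023 -0.0483 0 0 0.0008; 1 0 0 -0.0483 0 0 0; 1 0 0 -0.0483 0 0 0; 1 0 0 -0.0483 0 0 0; 1 0 0 0 0 0 0")

```text
clock: 21.0
position: [0.4679, 0.2545, 0.087]
ee_rot: [-1.918, -2.486, 0.003]
force: [-0.5, 0.2, -2.7]
width: 0.704
```

>>> jog_arm(commands="1 0 0 -0.01 0 0 0; 1 0 0 -0.01 0 0 0; 1 0 0 -0.01 0 0 0; 1 0 0 0 0 0 0; 1 0 0 0 0 0 0")

```text
clock: 21.5
position: [0.4687, 0.2548, 0.0805]
ee_rot: [1.92, 2.486, 0.0]
force: [-0.2, 0.7, -3.1]
width: 0.703
```

>>> jog_arm(commands="1 0 0 -0.01 0 0 0; 1 0 0 -0.01 0 0 0; 1 0 0 -0.01 0 0 0; 1 0 0 0 0 0 0; 1 0 0 0 0 0 0")

```text
clock: 22.0
position: [0.4685, 0.2548, 0.0713]
ee_rot: [-1.92, -2.486, 0.0]
force: [-0.9, -0.2, -3.6]
width: 0.704
```

>>> jog_arm(commands="1 0 0 -0.016 0 0 0; 1 0 0 -0.016 0 0 0; 1 0 0 -0.016 0 0 0; 1 0 0 -0.016 0 0 0; 1 0 0 0 0 0 0")

```text
clock: 22.5
position: [0.4685, 0.2549, 0.0515]
ee_rot: [-1.92, -2.486, 0.0]
force: [-0.1, 0.8, -2.7]
width: 0.703
```

>>> jog_arm(commands="1 0 0 -0.01 0 0 0; 1 0 0 -0.008 0 0 0; 1 0 0 -0.006 0 0 0; 1 0 0 0 0 0 0; 1 0 0 0 0 0 0")

```text
clock: 23.0
position: [0.4686, 0.2548, 0.045]
ee_rot: [-1.92, -2.486, 0.0]
force: [0.3, 0.3, -3.6]
width: 0.703
```

>>> jog_arm(commands="1 0 0 -0.004 0 0 0; 1 0 0 -0.004 0 0 0; 1 0 0 0 0 0 0; 1 0 0 0 0 0 0; 1 0 0 0 0 0 0")

```text
clock: 23.5
position: [0.4688, 0.2549, 0.0442]
ee_rot: [1.919, 2.485, 0.001]
force: [-3.8, -5.3, 17.1]
width: 0.703
```

Hub_a is seated: TCP 0.0442 against 0.0443 expected, with 17 N of contact. I'll release, retreat and look over the spools and rack.

>>> jog_arm(commands="1 0 0 0.006 0 0 0; -0.7 0 0 0 0 0 0; -0.7 0 0 0 0 0 0; -0.7 0 0 0 0 0 0; -0.7 0 0 0 0 0 0")

```text
clock: 24.0
position: [0.4686, 0.2549, 0.0443]
ee_rot: [-1.92, -2.486, -0.0]
force: [1.0, 0.8, -0.1]
width: 0.849
```

>>> jog_arm(commands="-0.7 0 0 0.1 0 0 0; -0.7 0 0 0.15 0 0 0; -0.7 0 0 0.15 0 0 -0.0226; -0.7 0 0 0.15 0 0 -0.0226; -0.7 0 0 0.12 0 0 -0.0226")

```text
clock: 24.5
position: [0.4685, 0.2554, 0.248]
ee_rot: [-2.407, -2.018, -0.003]
force: [0.4, -0.6, -0.5]
width: 0.851
```

>>> jog_arm(commands="-0.7 0 -0.07 0 0 0 -0.0226; -0.7 0 -0.07 0 0 0 -0.0226; -0.7 0 -0.07 0 0 0 -0.0226; -0.7 0 -0.07 0 0 0 -0.0226; -0.7 0 -0.07 0 0 0 -0.0226")

```text
clock: 25.0
position: [0.4684, 0.149, 0.2454]
ee_rot: [2.959, 1.055, 0.0]
force: [-0.5, 0.9, 0.3]
width: 0.854
```

>>> jog_arm(commands="-0.7 0 -0.07 0 0 0 -0.0226; -0.7 0 -0.07 0 0 0 -0.0226; -0.7 0 -0.07 0 0 0 -0.0226; -0.7 0 -0.07 0 0 0 -0.0226; -0.7 0 -0.07 0 0 0 -0.0226")

```text
clock: 25.5
position: [0.4684, 0.0441, 0.2454]
ee_rot: [3.141, -0.039, 0.0]
force: [-0.1, 0.4, -0.2]
width: 0.846
```

>>> jog_arm(commands="-0.3 0 -0.07 0 0 0 -0.0226; -0.3 0 -0.07 0 0 0 -0.0226; -0.3 0 -0.07 0 0 0 -0.0226; -0.3 0 -0.07 0 0 0 -0.0226; -0.3 0 -0.07 0 0 0 -0.0226")

```text
clock: 26.0
position: [0.4685, -0.0609, 0.2454]
ee_rot: [2.932, -1.129, 0.0]
force: [-0.3, -1.2, 0.6]
width: 0.65
```

>>> jog_arm(commands="-0.3 0 0 0.03 0 0 -0.0226; -0.3 0 0 0 0 0 -0.0226; -0.3 0 0 0 0 0 -0.0226; -0.3 0 0 0 0 0 -0.0226; -0.3 0 0 0 0 0 -0.0226")

```text
clock: 26.5
position: [0.4685, -0.06, 0.2543]
ee_rot: [2.357, -2.077, -0.0]
force: [-0.4, 0.3, -0.1]
width: 0.65
```

>>> jog_arm(commands="-0.3 0 0 0 0 0 0; -0.3 0 0 0 0 0 0; -0.3 0 0 0 0 0 0; -0.3 0 0 0 0 0 0; -0.3 0 0 0 0 0 0")

```text
clock: 27.0
position: [0.4686, -0.0602, 0.2544]
ee_rot: [2.363, -2.07, -0.0]
force: [-0.4, -0.3, 0.2]
width: 0.654
```

```bash
cat >> h.py <<'E'
def spools(im):
    P=cloud(im);z=P[:,:,2];o=[]
    hsv=cv2.cvtColor(im['pixels'],cv2.COLOR_RGB2HSV)
    m=(z>.060)&(z<.078)&(hsv[:,:,1]>70);m=cv2.morphologyEx(m.astype(np.uint8),cv2.MORPH_CLOSE,np.ones((5,5)))
    n,l,s,ce=cv2.connectedComponentsWithStats(m)
    for i in range(1,n):
        if s[i,4]>60:
            Q=P[(l==i)&(z>.06)&(z<.078)]; c,r=cv2.minEnclosingCircle(Q[:,:2].astype(np.float32)); o.append((*c,r,np.median(Q[:,2])))
            print('spool c %.4f %.4f r %.4f z %.4f'%o[-1],ce[i].round())
    return o
E
python3 - <<'E'
from h import *
st()
a=grab('wrist','w7.png');spools(a)
P=cloud(a);z=P[:,:,2]
k=(z>.022)&(z<.036)&(P[:,:,1]<-.2)&(P[:,:,1]>-.35);k[215:]=0
print('rack',k.sum(),cv2.minAreaRect(P[k][:,:2].astype(np.float32)))
b=grab('side','d7.png');Pb=cloud(b);zb=Pb[:,:,2];hb=cv2.cvtColor(b['pixels'],cv2.COLOR_RGB2HSV)
spools(b)
k=(zb>.022)&(zb<.036)&(Pb[:,:,1]<-.2)&(Pb[:,:,1]>-.35)&(hb[:,:,1]>70);print('rack side',cv2.minAreaRect(Pb[k][:,:2].astype(np.float32)))
c=grab('scene','s7.png');Pb=cloud(c);zb=Pb[:,:,2];hb=cv2.cvtColor(c['pixels'],cv2.COLOR_RGB2HSV)
spools(c)
k=(zb>.022)&(zb<.036)&(Pb[:,:,1]<-.2)&(Pb[:,:,1]>-.35)&(hb[:,:,1]>70);print('rack scene',cv2.minAreaRect(Pb[k][:,:2].astype(np.float32)))
cv2.imwrite('pics/z7.png',np.vstack([cv2.resize(a['pixels'][:215],(712,299)),np.hstack([cv2.resize(x['pixels'],(356,267)) for x in(b,c)])])[:,:,::-1])
# hub on spindle height
kk=(np.hypot(Pb[:,:,0]-.4687,Pb[:,:,1]-.2546)<.032)&(np.hypot(Pb[:,:,0]-.4687,Pb[:,:,1]-.2546)>.026)&(zb>.05);print('hub top',np.median(zb[kk]),kk.sum())
E
```

```text
pos [ 0.4686 -0.0602  0.2544] yaw -82.42 F [-0.4 -0.3  0.2] j7 -1.53 w 0.654 t 27.0
spool c 0.6255 0.0779 r 0.0181 z 0.0666 [152.  22.]
spool c 0.5234 -0.1234 r 0.0176 z 0.0670 [316. 140.]
spool c 0.4366 -0.0285 r 0.0174 z 0.0668 [229. 199.]
rack 3105 ((0.5520182251930237, -0.2700435519218445), (0.23212485015392303, 0.07292268425226212), 6.740185260772705)
spool c 1.9244 1.4519 r 0.6102 z 0.0691 [472.  41.]
spool c -0.0006 -0.0104 r 0.0832 z 0.0686 [ 86. 211.]
spool c 0.4336 -0.0304 r 0.0192 z 0.0642 [213. 204.]
spool c 0.5241 -0.1256 r 0.0202 z 0.0640 [240. 223.]
rack side ((0.5044512748718262, -0.2765875458717346), (0.322031706571579, 0.07775887101888657), 6.790528774261475)
spool c -1.4799 -2.2778 r 0.2613 z 0.0692 [45. 19.]
spool c -1.9919 1.4761 r 0.2013 z 0.0697 [488.  23.]
spool c -0.7749 0.3177 r 0.2465 z 0.0692 [358.  55.]
spool c -0.5866 -0.6573 r 0.2742 z 0.0693 [186.  60.]
spool c -0.7776 1.0129 r 0.1886 z 0.0687 [479.  68.]
spool c 0.1352 -1.2877 r 0.0614 z 0.0682 [  7. 108.]
spool c 0.0174 0.0055 r 0.0778 z 0.0690 [289. 118.]
spool c 0.4367 -0.0267 r 0.0189 z 0.0648 [265. 174.]
spool c 0.5245 -0.1223 r 0.0193 z 0.0667 [230. 188.]
spool c 0.6278 0.0792 r 0.0183 z 0.0666 [293. 219.]
rack scene ((0.5055678486824036, -0.2758341431617737), (0.3279760181903839, 0.07253586500883102), 7.068117618560791)
hub top 0.06942523851305595 88
```

View pics/z7.png

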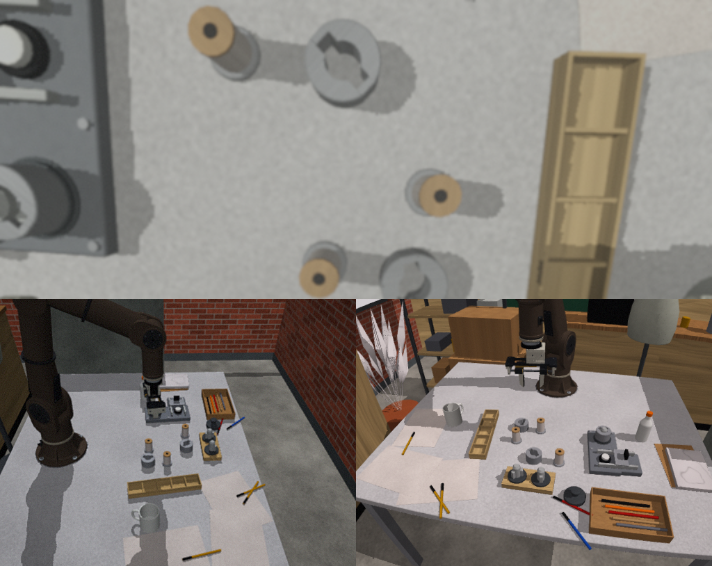

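Hub_a is on the winder. The spools are at (0.6255, 0.078), (0.523, -0.123) and (0.4366, -0.0285). The rack centre is (0.506, -0.2756) at yaw 6.8°. Starting with the spool nearest the rack.

>>> jog_arm(commands="-0.3 0.0457 -0.0527 -0.12 0 0 -0.001; -0.3 0.0457 -0.0527 -0.12 0 0 -0.001; -0.3 0.0457 -0.0527 -0.12 0 0 0; -0.3 0.0457 -0.0527 -0.12 0 0 0; -0.3 0 0 0 0 0 0")

```text
clock: 27.65
position: [0.5216, -0.1256, 0.1056]
ee_rot: [2.344, -2.086, -0.009]
force: [-0.5, -0.4, -0.5]
width: 0.65
```

>>> jog_arm(commands="-0.3 0 0 -0.0833 0 0 0; -0.3 0 0 -0.0833 0 0 0; -0.3 0 0 -0.0833 0 0 0; -0.3 0 0 0 0 0 0; -0.3 0 0 0 0 0 0", force=20)

```text
clock: 28.15
position: [0.5237, -0.123, 0.0364]
ee_rot: [-2.35, 2.085, 0.0]
force: [0.4, -0.3, 0.5]
width: 0.653
```

>>> jog_arm(commands="1 0 0 0 0 0 0; 1 0 0 0 0 0 0; 1 0 0 0 0 0 0; 1 0 0 0 0 0 0; 1 0 0 0 0 0 0")

```text
clock: 28.65
position: [0.524, -0.1235, 0.0362]
ee_rot: [-2.349, 2.085, -0.002]
force: [-0.3, 0.5, 6.9]
width: 0.394
```

>>> jog_arm(commands="1 0 0 0.04 0 0 0; 1 0 0 0.08 0 0 0; 1 0 0 0.1 0 0 0; 1 0 0 0 0 0 0; 1 0 0 0 0 0 0")

```text
clock: 29.15
position: [0.5238, -0.1236, 0.1023]
ee_rot: [-2.349, 2.086, -0.002]
force: [-0.0, 0.1, -1.9]
width: 0.402
```

>>> jog_arm(commands="1 0.0382 -0.1203 0 0 0 0; 1 0.0382 -0.1203 0 0 0 0; 1 0.0382 -0.1203 0 0 0 0; 1 0.0382 -0.1203 0 0 0 0; 1 0 0 0 0 0 0")

```text
clock: 29.65
position: [0.5684, -0.2747, 0.0998]
ee_rot: [2.339, -2.092, 0.001]
force: [-0.5, -0.2, -2.3]
width: 0.4
```

>>> jog_arm(commands="1 0 0 -0.06 0 0 0; 1 0 0 -0.06 0 0 0; 1 0 0 -0.06 0 0 0; 1 0 0 -0.02 0 0 0; 1 0 0 0 0 0 0")

```text
clock: 30.15
position: [0.5682, -0.2668, 0.0403]
ee_rot: [2.349, -2.085, -0.004]
force: [0.1, 0.2, -1.7]
width: 0.398
```

>>> jog_arm(commands="1 0 0 0 0 0 0; -0.3 0 0 0 0 0 0; -0.3 0 0 0 0 0 0; -0.3 0 0 0 0 0 0; -0.3 0 0 0 0 0 0")

```text
clock: 30.65
position: [0.5694, -0.2678, 0.0416]
ee_rot: [-2.349, 2.086, -0.001]
force: [0.5, 0.1, 0.5]
width: 0.643
```

>>> jog_arm(commands="-0.3 0 0 0.06 0 0 0; -0.3 0 0 0.15 0 0 0; -0.3 0 0 0.15 0 0 0; -0.3 0 0 0.15 0 0 0; -0.3 0 0 0.15 0 0 0")

```text
clock: 31.15
position: [0.569, -0.2677, 0.2415]
ee_rot: [-2.349, 2.086, -0.001]
force: [0.8, -0.4, -0.7]
width: 0.653
```

>>> jog_arm(commands="-0.3 -0.0828 0.1156 0.01 0 0 0; -0.3 -0.0828 0.1156 0.01 0 0 0; -0.3 -0.0828 0.1156 0.01 0 0 0; -0.3 -0.0828 0.1156 0.01 0 0 0; -0.3 -0.0828 0.1156 0.01 0 0 0")

```text
clock: 31.65
position: [0.4439, -0.0931, 0.2547]
ee_rot: [2.349, -2.086, 0.001]
force: [0.6, 1.1, -0.4]
width: 0.649
```

>>> jog_arm(commands="-0.3 -0.0828 0.1156 0 0 0 0; -0.3 0 0 0 0 0 0; -0.3 0 0 0 0 0 0; -0.3 0 0 0 0 0 0; -0.3 0 0 0 0 0 0")

```text
clock: 32.15
position: [0.4208, -0.0607, 0.2543]
ee_rot: [-2.347, 2.088, 0.0]
force: [-0.0, 0.1, -0.0]
width: 0.651
```

```bash
python3 - <<'E'
from h import *
st();a=grab('wrist','w8.png');spools(a)
for c in((.433,-.123),(.623,-.029)):
    q=hubs(a,c);print(q and q[0])
print(proj(a,[[.5696,-.268,.07]]))
E
```

```text
pos [ 0.4208 -0.0607  0.2543] yaw -83.30 F [-0.   0.1 -0. ] j7 -1.51 w 0.651 t 32.15
spool c 0.5679 -0.2677 r 0.0188 z 0.0712 [454.  73.]
spool c 0.4365 -0.0285 r 0.0175 z 0.0668 [233. 162.]
[ 0.43229398 -0.12008295]
[ 0.62076187 -0.02654234]
[[454.27065613  71.79464478]]
```

The placed spool's top reads 0.071 m at pocket 4, as expected. Next spool.

>>> jog_arm(commands="-0.3 0.0131 0.0268 -0.12 0 0 0; -0.3 0.0131 0.0268 -0.12 0 0 0; -0.3 0.0131 0.0268 -0.12 0 0 0; -0.3 0.0131 0.0268 -0.12 0 0 0; -0.3 0 0 0 0 0 0")

```text
clock: 32.7
position: [0.4338, -0.0271, 0.1069]
ee_rot: [2.347, -2.082, -0.01]
force: [-1.2, 0.1, -0.2]
width: 0.649
```

>>> jog_arm(commands="-0.3 0 0 -0.0825 0 0 0; -0.3 0 0 -0.0825 0 0 0; -0.3 0 0 -0.0825 0 0 0; -0.3 0 0 0 0 0 0; -0.3 0 0 0 0 0 0")

```text
clock: 33.2
position: [0.4366, -0.028, 0.0373]
ee_rot: [2.349, -2.086, 0.001]
force: [-0.6, 0.2, -0.2]
width: 0.654
```

>>> jog_arm(commands="1 0 0 0 0 0 0; 1 0 0 0 0 0 0; 1 0 0 0 0 0 0; 1 0 0 0 0 0 0; 1 0 0 0 0 0 0")

```text
clock: 33.7
position: [0.4365, -0.0276, 0.0369]
ee_rot: [-2.349, 2.085, -0.002]
force: [-1.4, -0.4, 8.7]
width: 0.399
```

>>> jog_arm(commands="1 0 0 0.04 0 0 0; 1 0 0 0.08 0 0 0; 1 0 0 0.12 0 0 0; 1 0 0 0.12 0 0 0; 1 0 0 0 0 0 0")

```text
clock: 34.2
position: [0.4384, -0.0271, 0.1486]
ee_rot: [-2.346, 2.083, -0.009]
force: [1.7, -0.1, -1.4]
width: 0.398
```

>>> jog_arm(commands="1 0.0386 -0.1376 0 0 0 0; 1 0.0386 -0.1376 0 0 0 0; 1 0.0386 -0.1376 0 0 0 0; 1 0.0386 -0.1376 0 0 0 0; 1 0.0386 -0.1376 0 0 0 0")

```text
clock: 34.7
position: [0.4934, -0.2355, 0.1438]
ee_rot: [2.349, -2.085, -0.002]
force: [0.1, 0.6, -2.0]
width: 0.4
```

>>> jog_arm(commands="1 0.0386 -0.1376 0 0 0 0; 1 0 0 0 0 0 0; 1 0 0 0 0 0 0; 1 0 0 -0.1 0 0 0; 1 0 0 -0.1 0 0 0")

```text
clock: 35.2
position: [0.5059, -0.2735, 0.0842]
ee_rot: [-2.35, 2.083, -0.002]
force: [0.6, -1.3, -1.7]
width: 0.397
```

>>> jog_arm(commands="1 0 0 -0.08 0 0 0; 1 0 0 -0.04 0 0 0; 1 0 0 -0.02 0 0 0; 1 0 0 0 0 0 0; 1 0 0 0 0 0 0")

```text
clock: 35.7
position: [0.5062, -0.2751, 0.0432]
ee_rot: [-2.349, 2.085, -0.002]
force: [0.7, -0.5, -1.6]
width: 0.399
```

>>> jog_arm(commands="1 0 0 -0.006 0 0 0; 1 0 0 0 0 0 0; -0.3 0 0 0 0 0 0; -0.3 0 0 0 0 0 0; -0.3 0 0 0 0 0 0")

```text
clock: 36.2
position: [0.5056, -0.2753, 0.0406]
ee_rot: [-2.349, 2.086, -0.001]
force: [-0.2, -0.4, 0.2]
width: 0.607
```

>>> jog_arm(commands="-0.3 0 0 0.06 0 0 0; -0.3 0 0 0.15 0 0 0; -0.3 0 0 0.15 0 0 0; -0.3 0 0 0.15 0 0 0; -0.3 0 0 0.15 0 0 0")

```text
clock: 36.7
position: [0.5052, -0.275, 0.2404]
ee_rot: [-2.349, 2.086, -0.0]
force: [1.6, -0.3, -0.3]
width: 0.651
```

>>> jog_arm(commands="-0.3 0.0183 0.1312 0 0 0 0; -0.3 0.0183 0.1312 0 0 0 0; -0.3 0.0183 0.1312 0 0 0 0; -0.3 0.0183 0.1312 0 0 0 0; -0.3 0.0183 0.1312 0 0 0 0")

```text
clock: 37.2
position: [0.5329, -0.0769, 0.2386]
ee_rot: [-2.349, 2.086, -0.001]
force: [0.5, -0.3, 0.4]
width: 0.651
```

>>> jog_arm(commands="-0.3 0.0183 0.1312 0 0 0 0; -0.3 0.0183 0.1312 0 0 0 0; -0.3 0.0183 0.1312 0 0 0 0; -0.3 0 0 0 0 0 0; -0.3 0 0 0 0 0 0")

```text
clock: 37.7
position: [0.5493, 0.0407, 0.2384]
ee_rot: [2.352, -2.083, -0.0]
force: [0.4, -0.9, 0.1]
width: 0.65
```

```bash
python3 - <<'E'
from h import *
st();a=grab('wrist','w9.png');spools(a)
q=hubs(a,(.623,-.029));print(q and q[0])
E
```

```text
pos [0.5493 0.0407 0.2384] yaw -83.05 F [ 0.4 -0.9  0.1] j7 -1.82 w 0.650 t 37.7
spool c 0.6261 0.0777 r 0.0174 z 0.0667 [233. 109.]
spool c 0.5672 -0.2654 r 0.0178 z 0.0711 [505. 198.]
[ 0.62422526 -0.02582513]
```

>>> jog_arm(commands="-0.3 0.0639 0.0309 -0.1067 0 0 0; -0.3 0.0639 0.0309 -0.1067 0 0 0; -0.3 0.0639 0.0309 -0.1067 0 0 0; -0.3 0.0639 0.0309 -0.1067 0 0 0; -0.3 0 0 0 0 0 0")

```text
clock: 38.25
position: [0.6252, 0.0751, 0.1053]
ee_rot: [2.344, -2.084, -0.006]
force: [-0.2, -0.2, 0.3]
width: 0.65
```

>>> jog_arm(commands="-0.3 0 0 -0.0821 0 0 0; -0.3 0 0 -0.0821 0 0 0; -0.3 0 0 -0.0821 0 0 0; -0.3 0 0 0 0 0 0; -0.3 0 0 0 0 0 0")

```text
clock: 38.75
position: [0.6262, 0.0755, 0.0374]
ee_rot: [2.348, -2.087, 0.001]
force: [-1.1, -0.6, 0.1]
width: 0.652
```

>>> jog_arm(commands="1 0 0 0 0 0 0; 1 0 0 0 0 0 0; 1 0 0 0 0 0 0; 1 0 0 0 0 0 0; 1 0 0 0 0 0 0")

```text
clock: 39.25
position: [0.6266, 0.0772, 0.0375]
ee_rot: [-2.349, 2.085, -0.001]
force: [-1.3, 0.1, 6.1]
width: 0.395
```

>>> jog_arm(commands="1 0 0 0.04 0 0 0; 1 0 0 0.08 0 0 0; 1 0 0 0.12 0 0 0; 1 0 0 0.12 0 0 0; 1 0 0 0 0 0 0")

```text
clock: 39.75
position: [0.6288, 0.0778, 0.1504]
ee_rot: [-2.344, 2.081, -0.008]
force: [1.3, 0.8, -1.3]
width: 0.395
```

>>> jog_arm(commands="1 0.0027 -0.1404 0 0 0 0; 1 0.0027 -0.1404 0 0 0 0; 1 0.0027 -0.1404 0 0 0 0; 1 0.0027 -0.1404 0 0 0 0; 1 0.0027 -0.1404 0 0 0 0")

```text
clock: 40.25
position: [0.6294, -0.1357, 0.1442]
ee_rot: [2.349, -2.085, -0.001]
force: [1.0, -0.2, -0.9]
width: 0.398
```

>>> jog_arm(commands="1 0.0027 -0.1404 0 0 0 0; 1 0.0027 -0.1404 0 0 0 0; 1 0.0027 -0.1404 0 0 0 0; 1 0 0 0 0 0 0; 1 0 0 0 0 0 0")

```text
clock: 40.75
position: [0.6315, -0.2618, 0.1437]
ee_rot: [2.346, -2.089, -0.002]
force: [0.7, 0.9, -1.7]
width: 0.398
```

>>> jog_arm(commands="1 0 0 -0.1 0 0 0; 1 0 0 -0.1 0 0 0; 1 0 0 -0.08 0 0 0; 1 0 0 -0.04 0 0 0; 1 0 0 0 0 0 0")

```text
clock: 41.25
position: [0.6315, -0.2584, 0.0468]
ee_rot: [2.351, -2.083, -0.005]
force: [-0.1, -0.5, -2.0]
width: 0.403
```

>>> jog_arm(commands="1 0 0 0 0 0 0; 1 0 0 0 0 0 0; 1 0 0 0 0 0 0; 1 0 0 0 0 0 0; 1 0 0 0 0 0 0")

```text
clock: 41.75
position: [0.6327, -0.2604, 0.049]
ee_rot: [-2.349, 2.086, -0.001]
force: [-0.5, -0.3, -1.3]
width: 0.403
```

>>> jog_arm(commands="1 0 0 -0.015 0 0 0; 1 0 0 -0.009 0 0 0; 1 0 0 0 0 0 0; 1 0 0 0 0 0 0; -0.3 0 0 0 0 0 0")

```text
clock: 42.25
position: [0.6326, -0.2602, 0.0412]
ee_rot: [-2.349, 2.086, -0.0]
force: [-0.7, -0.2, 0.3]
width: 0.447
```

>>> jog_arm(commands="-0.3 0 0 0 0 0 0; -0.3 0 0 0 0 0 0; -0.3 0 0 0 0 0 0; -0.3 0 0 0.1 0 0 0; -0.3 0 0 0.15 0 0 0")

```text
clock: 42.75
position: [0.6304, -0.2598, 0.114]
ee_rot: [2.348, -2.084, -0.009]
force: [0.0, -0.2, 0.0]
width: 0.65
```

>>> jog_arm(commands="-0.3 0 0 0.15 0 0 0; -0.3 0 0 0.15 0 0 0; -0.3 -0.0313 0.1556 0 0 0 -0.001; -0.3 -0.0313 0.1556 0 0 0 -0.001; -0.3 -0.0313 0.1556 0 0 0 -0.001")

```text
clock: 43.25
position: [0.604, -0.1188, 0.2067]
ee_rot: [-2.328, 2.109, -0.001]
force: [0.3, 1.2, 0.0]
width: 0.651
```

>>> jog_arm(commands="-0.3 -0.0313 0.1556 0 0 0 -0.001; -0.3 -0.0313 0.1556 0 0 0 -0.001; -0.3 -0.0313 0.1556 0 0 0 -0.001; -0.3 -0.0313 0.1556 0 0 0 -0.001; -0.3 -0.0313 0.1556 0 0 0 -0.001")

```text
clock: 43.75
position: [0.5568, 0.1149, 0.2065]
ee_rot: [-2.295, 2.144, -0.001]
force: [0.9, -0.0, 0.1]
width: 0.649
```

>>> jog_arm(commands="-0.3 -0.0313 0.1556 0 0 0 -0.001; -0.3 -0.0313 0.1556 0 0 0 -0.001; -0.3 -0.0313 0.1556 0 0 0 0; -0.3 -0.0313 0.1556 0 0 0 0; -0.3 0 0 0 0 0 0")

```text
clock: 44.25
position: [0.516, 0.3085, 0.2069]
ee_rot: [-2.292, 2.144, 0.007]
force: [-0.4, 0.7, 0.7]
width: 0.651
```

>>> jog_arm(commands="-0.3 0 0 0 0 0 0; -0.3 0 0 0 0 0 0; -0.3 0 0 0 0 0 0; -0.3 0 0 0 0 0 0; -0.3 0 0 0 0 0 0")

```text
clock: 44.75
position: [0.5203, 0.299, 0.2063]
ee_rot: [2.281, -2.16, 0.0]
force: [-0.5, 0.5, 0.5]
width: 0.649
```

```bash
python3 - <<'E'
from h import *
st();a=grab('wrist','w10.png');P=cloud(a);z=P[:,:,2]
k=(z>.073)&(z<.084)&(np.abs(P[:,:,0]-.597)<.03)&(P[:,:,1]>.3);print('tab',P[k].mean(0),k.sum(),P[k].min(0),P[k].max(0))
k=(np.abs(z-.046)<.0035)&(np.hypot(P[:,:,0]-.6,P[:,:,1]-.261)<.02);print('button',np.median(z[k]),k.sum())
k=(z>.066)&(z<.078)&(np.hypot(P[:,:,0]-.4687,P[:,:,1]-.2546)<.036);print('hubtop',k.sum(),np.median(z[k]) if k.sum() else 0)
c=grab('scene','s10.png');d=grab('side','d10.png');spools(c);print();spools(d)
cv2.imwrite('pics/z10.png',np.hstack([cv2.resize(c['pixels'][130:290,150:430],(440,251)),cv2.resize(d['pixels'][130:350,170:370],(276,304))[:251]])[:,:,::-1])
E
```

```text
pos [0.5203 0.299  0.2063] yaw -86.89 F [-0.5  0.5  0.5] j7 -2.38 w 0.649 t 44.75
tab [0.59641826 0.34034351 0.07792077] 462 [0.57924607 0.3341305  0.07370484] [0.61316402 0.34760438 0.08043387]
button 0.04663007090558309 697
hubtop 1080 0.07277590500344841
spool c -2.0026 -1.8987 r 0.1017 z 0.0693 [114.   3.]
spool c -1.9973 1.4749 r 0.1948 z 0.0690 [487.  23.]
spool c -0.6912 -0.6461 r 0.3209 z 0.0691 [190.  59.]
spool c -0.7780 0.2698 r 0.2157 z 0.0688 [350.  54.]
spool c -0.7773 1.0140 r 0.1903 z 0.0688 [480.  68.]
spool c 0.1349 -1.2867 r 0.0613 z 0.0684 [  6. 108.]
spool c 0.0134 -0.0001 r 0.0827 z 0.0687 [288. 118.]
spool c 0.5394 -0.2730 r 0.0479 z 0.0688 [181. 185.]
spool c 0.6321 -0.2623 r 0.0194 z 0.0711 [174. 205.]

spool c 1.9220 1.4546 r 0.6122 z 0.0684 [470.  40.]
spool c -0.0014 -0.0023 r 0.0875 z 0.0688 [ 86. 211.]
spool c 0.6334 -0.2622 r 0.0206 z 0.0688 [278. 252.]
spool c 0.5675 -0.2684 r 0.0205 z 0.0683 [257. 255.]
spool c 0.5060 -0.2784 r 0.0211 z 0.0682 [236. 257.]
```

View pics/z10.png

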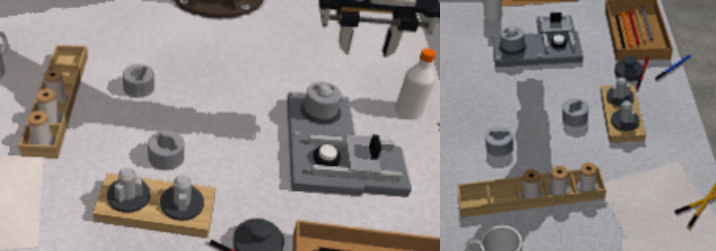

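All three spools stand in the rack. Hub top reads 0.072 m, which is home, and the button is bare. Now I'll close the catch.

>>> jog_arm(commands="-0.3 0.0846 0.0459 -0.0957 0 0 0; -0.3 0.0846 0.0459 -0.0957 0 0 0; -0.3 0.0846 0.0459 -0.0957 0 0 0; -0.3 0 0 0 0 0 0; -0.3 0 0 0 0 0 0")

```text
clock: 45.4
position: [0.5955, 0.3412, 0.1191]
ee_rot: [2.281, -2.157, -0.002]
force: [-0.4, 0.4, -0.4]
width: 0.651
```

>>> jog_arm(commands="-0.3 0 0 -0.0733 0 0 0; -0.3 0 0 -0.0733 0 0 0; -0.3 0 0 -0.0733 0 0 0; -0.3 0 0 0 0 0 0; 1 0 0 0 0 0 0", force=20)

```text
clock: 45.9
position: [0.596, 0.3415, 0.0559]
ee_rot: [-2.282, 2.157, -0.0]
force: [-0.1, -0.2, 0.3]
width: 0.601
```

>>> jog_arm(commands="1 0 0 0 0 0 0; 1 0 0 0 0 0 0; 1 0 0 0 0 0 0; 1 0 0 0 0 0 0; 1 0 0 0 0 0 0")

```text
clock: 46.4
position: [0.596, 0.3413, 0.0543]
ee_rot: [-2.283, 2.158, -0.0]
force: [0.1, -0.6, 0.2]
width: 0.177
```

>>> jog_arm(commands="1 0 0 0 0 0 0; 1 0.0026 -0.05 0 0 0 0; 1 0.0026 -0.05 0 0 0 0; 1 0.0026 -0.05 0 0 0 0; 1 0.0016 -0.03 0 0 0 0")

```text
clock: 46.9
position: [0.5991, 0.2851, 0.0542]
ee_rot: [2.281, -2.16, 0.001]
force: [1.4, 2.4, -1.3]
width: 0.129
```

>>> jog_arm(commands="1 0.001 -0.02 0 0 0 0; 1 0 0 0 0 0 0; 1 0 0 0 0 0 0; 1 0 0 0 0 0 0; 1 0 0 0 0 0 0")

```text
clock: 47.4
position: [0.5993, 0.281, 0.0542]
ee_rot: [2.282, -2.159, 0.001]
force: [1.4, 0.6, 0.1]
width: 0.128
```

>>> jog_arm(commands="1 0 -0.01 0 0 0 0; 1 0 0 0 0 0 0; 1 0 0 0 0 0 0; 1 0 0 0 0 0 0; 1 0 0 0 0 0 0")

```text
clock: 47.9
position: [0.5993, 0.281, 0.0543]
ee_rot: [-2.282, 2.154, 0.003]
force: [4.2, 8.2, -5.5]
width: 0.129
```

>>> jog_arm(commands="1 0 -0.006 0 0 0 0; 1 0 0 0 0 0 0; 1 0 0 0 0 0 0; 1 0 0 0 0 0 0; 1 0 0 0 0 0 0")

```text
clock: 48.4
position: [0.5993, 0.2809, 0.0544]
ee_rot: [-2.281, 2.152, 0.005]
force: [5.5, 14.0, -9.3]
width: 0.131
```

The catch is at its hard stop: y 0.281, the same as at the start, with 14 N of reaction. I'll release, retreat and do the final check.

>>> jog_arm(commands="1 0 0.008 0 0 0 0; -0.3 0 0 0 0 0 0; -0.3 0 0 0 0 0 0; -0.3 0 0 0 0 0 0; -0.3 0 0 0 0 0 0")

```text
clock: 48.9
position: [0.5989, 0.2783, 0.054]
ee_rot: [2.282, -2.158, 0.0]
force: [-0.0, -0.1, -0.9]
width: 0.426
```

>>> jog_arm(commands="-0.3 0 0 0 0 0 0; -0.3 0 0 0.05 0 0 0; -0.3 0 0 0.15 0 0 0; -0.3 -0.1 0 0.1 0 0 0; -0.3 -0.15 0 0.1 0 0 0")

```text
clock: 49.4
position: [0.5287, 0.2789, 0.1745]
ee_rot: [-2.278, 2.159, -0.001]
force: [-0.0, 0.4, 0.7]
width: 0.654
```

>>> jog_arm(commands="-0.3 -0.12 -0.1 0 0 0 0; -0.3 -0.12 -0.1 0 0 0 0; -0.3 0 0 0 0 0 0; -0.3 0 0 0 0 0 0; -0.3 0 0 0 0 0 0")

```text
clock: 49.9
position: [0.4568, 0.2198, 0.173]
ee_rot: [-2.281, 2.157, -0.001]
force: [0.6, 0.1, 0.1]
width: 0.652
```

```bash
python3 - <<'E'
from h import *
st();a=grab('wrist','w11.png');P=cloud(a);z=P[:,:,2]
k=(z>.073)&(z<.084)&(np.abs(P[:,:,0]-.597)<.03)&(P[:,:,1]>.2);print('tab',P[k].mean(0),k.sum())
k=(z>.066)&(z<.078)&(np.hypot(P[:,:,0]-.4687,P[:,:,1]-.2546)<.036);print('hubtop',k.sum(),np.median(z[k]),cv2.minEnclosingCircle(P[k][:,:2].astype(np.float32)))
d=grab('side','d11.png');spools(d);c=grab('scene','s11.png')
cv2.imwrite('pics/z11.png',np.hstack([cv2.resize(a['pixels'],(400,300)),cv2.resize(c['pixels'],(400,300))])[:,:,::-1])
E
```

```text
pos [0.4568 0.2198 0.173 ] yaw -86.81 F [0.6 0.1 0.1] j7 -2.33 w 0.652 t 49.9
tab [0.5986232  0.27904762 0.07774062] 720
hubtop 2831 0.07267766191265441 ((0.46843868494033813, 0.25363489985466003), 0.03317142277956009)
spool c 1.9227 1.4477 r 0.6132 z 0.0689 [473.  42.]
spool c 0.0003 -0.0061 r 0.0876 z 0.0692 [ 84. 211.]
spool c 0.6315 -0.2615 r 0.0197 z 0.0681 [277. 252.]
spool c 0.5661 -0.2680 r 0.0210 z 0.0683 [257. 255.]
spool c 0.5051 -0.2766 r 0.0195 z 0.0683 [236. 257.]
```

View pics/z11.png

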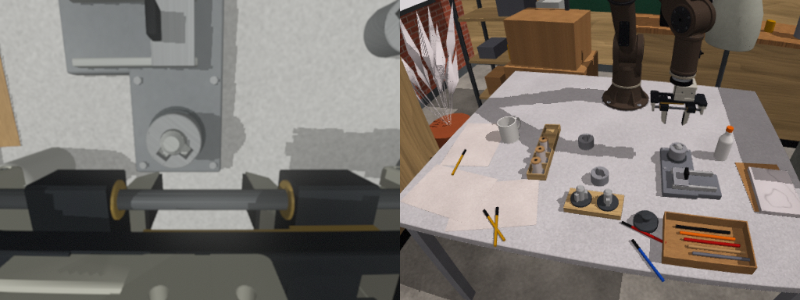

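The final view shows the tab back over the button at (153,20) in the wrist half, hub_a home on the spindle at (175,140), and the spools in the rack. The button's height didn't match the description, though: 46 mm measured against 42 stated. I'll check that on the stored images before handing in.

```bash
python3 - <<'E'
from h import *
ex=np.array([.9987,.0515]);ey=np.array([-.0515,.9987]);c=np.array([.5384,.2580])
for n in('w3','w10','w2'):
    P=cloud(load(n));z=P[:,:,2];X=P[:,:,:2]-c;x=X@ex;y=X@ey
    for nm,k in(('rail24',(abs(x-.024)<.003)&(y>-.028)&(y<.02)),('rail100',(abs(x-.1)<.003)&(y>-.028)&(y<.02)),('shutter',(abs(x-.062)<.03)&(y>.045)&(y<.066)),('plate',(abs(x-.118)<.004)&(abs(y)<.04)),('button',np.hypot(x-.062,y)<.014),('btn +x edge',(np.hypot(x-.062,y)<.0155)&(x>.0735))):
        q=z[k&(z<.1)];print(n,nm,len(q),np.percentile(q,[10,50,90]).round(4) if len(q) else '')
E
```

```text
w3 rail24 315 [0.042  0.0429 0.0438]
w3 rail100 423 [0.0417 0.0426 0.0436]
w3 shutter 1686 [0.0473 0.0482 0.0491]
w3 plate 818 [0.0238 0.0248 0.0257]
w3 button 818 [0.0458 0.0468 0.0477]
w3 btn +x edge 80 [0.0453 0.0462 0.0471]
w10 rail24 216 [0.042  0.043  0.0438]
w10 rail100 268 [0.0418 0.0427 0.0438]
w10 shutter 1139 [0.0473 0.0483 0.0492]
w10 plate 535 [0.024  0.0249 0.0259]
w10 button 550 [0.0459 0.0468 0.0478]
w10 btn +x edge 51 [0.0451 0.0464 0.0478]
w2 rail24 0 
w2 rail100 912 [0.0421 0.0429 0.0436]
w2 shutter 1222 [0.0475 0.0482 0.049 ]
w2 plate 1802 [0.024  0.0248 0.0256]
w2 button 596 [0.0407 0.0638 0.0871]
w2 btn +x edge 207 [0.0383 0.0403 0.0528]
```

In the same image frame the rails read true (about 42 mm after bias). The button's edge went from 46.3 to 40.3 mm, which is the full 6 mm with a hard stop, so the press was complete. Its top is simply domed. Handing in.

```bash
python3 -c "
from cell import arm;print(arm.sign_off())"
```

```text
the job is handed in; nothing more can be done
None
```

I've done the job in the order asked and handed it in at about 50 s on the robot's clock; no verdict was reported.

**What I did:**
- **Catch and button:** I slid the catch open to about 61 mm, which bares the button. I then pressed the button to its hard stop.
- **Hub:** The winder carries `spindle_a`, with keys 90° apart. I fitted `hub_a`, and it went past the keys without touching and onto the shoulder.
- **Spools:** Three spools were present. They now stand upright in pockets 3, 4 and 5.
- **Catch closed:** I slid it back against its shut stop. I then moved the arm clear.

**Last checks:**
- **Hub height:** its top reads about 72 mm, which is home.
- **Catch:** the tab is at y = 0.279, where it should be when shut.
- **Spools:** all three are seen in their pockets.
- **Bystanders:** the robot never went near the mug, glue bottle or pattern weight. They look in place in the last picture, but I did not re-measure them.

**One disagreement:** the button's top measured about 46 mm when up, not the 42 mm given. Pressed, its edge dropped about 6 mm to a hard stop at 33 N, so I took it as fully down.

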